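# Level a rocking marking-out table on its two screw feet

## Task

The small steel marking-out table on the bench leans and rocks: its two screw feet, left and right, are wound in too far. Turn their knobs gently, without jamming either foot down or leaning on the table, until the table stands level and no longer rocks: the screw feet bearing firmly enough to steady it, the two fixed feet still carrying a good part of the weight. Keep the blocks on it and the things around it where they are, and let go.

Things in the scene. Friction and masses are not known exactly. Their poses are not given: they have to be found in the camera images.
- marking_table: Loose steel table, 3.1 kg in all, plate 200 mm (its x) by 150 mm (its y). Origin: plate's centre, at bench level when the table is level; z: plate's normal. Feet in a diamond: two fixed (front, rear) at x = -85 and +85 mm, two screw feet at y = +125 (left) and -125 mm (right). It rocks left-right about the fixed feet; at the start it leans 0.6 to 2.3 degrees to the vee block's side, the other screw foot clear.
- plate_centre (a point): Centre of the plate's top face, 50 mm above the table's origin. On each side (+y left, -y right) an ear 56 mm wide sticks out to 155 mm from here; its top face is 2 mm lower than this point and it carries the knob.
- grip_left (a point): On the axis of the left knob, 76 mm above the table's origin: round black fluted knob, 40 mm over the flutes (36 mm core), 16 mm below to 12 mm above this point; ear's top 28 mm below. Turned clockwise seen from above it drives its foot down, 10 mm a turn (steep thread), against 0.08 N m, and stays put. It does not travel in the table, but once its foot bears it rises with that side by as much as the foot goes down.
- grip_right (a point): The same point of the right knob, which is like the left one and turns the same way. Held at constant height, a knob whose foot begins to bear pushes up on the hand with about the foot's load; part of that load goes when the hand lets go.
- packer_left: Plywood packer, 70 x 70 mm, fixed to the bench under the left screw foot; origin 10 mm below its top face, which is 6 mm above the bench. The foot, a 20 mm round rubber tip on the screw's axis under the ear, moves only up and down in the table; how far it is wound out is not measured (1.4 to 5 mm short of its place at the start). To end loaded with at least 2 N, never with more than 20 N.
- packer_right: The like packer under the right screw foot, which is wound in by a different amount; same loads allowed.
- foot_front: Fixed front foot (robot's side), 22 mm round rubber tip on the bench; origin at its lowest point. Carries about 14 N at the start, must end bearing with at least 6 N, never over 30 N.
- foot_rear: Fixed rear foot, like the front one; same loads.
- vee_block: Dark steel vee block, loose on the plate, 50 x 40 x 38 mm high, 0.62 kg, 40 mm left or right of the plate's centre; origin at the centre of its underside. To stay where it is on the plate.
- wood_block: Wooden block, loose on the other side of the plate, 50 x 40 x 35 mm high, 0.06 kg; origin at the centre of its underside. To stay where it is on the plate.
- screwdriver: Screwdriver lying on the bench beyond the table: bystander.
- try_square: Wood and steel try square lying flat on the bench: bystander.
- mallet: Wooden mallet, lying on the bench, 56 mm high: bystander.
- glue_bottle: White glue bottle, 130 mm high: bystander.
- model_house: Small wooden model house, about 90 mm high: bystander.
- mug: White mug, 90 mm high: bystander.

How it is judged:
By the outcome, as a careful person would: the job done as asked, in the order asked, and still so for the second after the job is handed in, with the robot touching nothing.
It also fails if it takes over 72 s, if anything falls off the work surface, if the arm or the gripper's body presses on something with over 40 N, if the wrist force passes 120 N, or if a joint passes its speed limit or range.

## Robot

A 7-joint arm with a two-finger parallel gripper is mounted at the origin on the work surface. World frame = base frame: x ahead of the robot, y to its left, z up, the work surface at z = 0. Lengths are in m, angles in rad, forces in N, time in s.
With the tool pointing down it reaches from about 0.425 to 0.875 m from the base axis. Payload 9.9 kg.
Tool frame: the origin (TCP) lies on the centre line of the jaws, within the pads' length; the fingertips stand 25 mm ahead of it and the grasp point (between the pads) lies 6 mm ahead of it; z points along the fingers, y is the direction in which the jaws open and shut (so a half turn about z gives the same grasp; the last joint's range is limited). The gripper opens to 85 mm and grips with 20 to 120 N. Pads are 22 mm wide; open, the fingers measure 114 mm over their backs; the gripper's body (76 mm by 85 mm) begins 54 mm behind the grasp point. The pads swing forward as they close: fully open they stand 13 mm farther back than shut.
Start: joints at [-1.383, 0.576, 0.025, 1.437, -0.015, 1.129, -0.057], TCP at [0.181, 0.65, 0.256] pointing down, gripper open.
Joint ranges: [-2.76, 2.76], [-0.34, 2.15], [-1.52, 1.57], [0.19, 2.46], [-1.09, 4.23], [0.17, 1.99], [-2.82, 2.82]. Speed limits (rad/s): [2.22, 2.22, 3.01, 3.01, 3.14, 3.14, 3.14].

## Interface

Orientations are given as a unit quaternion [x, y, z, w].
In Python, from plant import r gives the robot as it stands. The module is installed in compiled form; this text tells all that it offers.
- The arm moves only by the tool servo_tool, never from a script. Its argument "motion" is one flat list of numbers, 7 for each row, row after row: the shift along the tool's x, y, z in mm, then the turn, a rotation vector about the tool's x, y, z in degrees, then the opening, from -1 (shut) to 1 (fully open). A call has 1 to 10 rows; each row is the pose to reach, as a shift and turn from the pose commanded when the call began, along the tool's axes at that moment; what a row does not reach only later rows make up. A row lasts 1/12 s, in which the tool goes at most 41.7 mm and 7.16 degrees, less where a joint would pass 70% of its speed; a pose out of reach is approached as far as the arm can. A call with a gripper value outside its range is refused whole. The fingers move at their own pace and stop on an object; the grip force is fixed at half the most. Time passes only in rows, so rows that repeat a pose let the fingers close. It gives the time, the measured TCP pose, the force and the opening at its end, in the units of the state.
- r.get_state(): the state, without advancing time (a new reading comes with each control period).
- r.get_image(name): name is "scene" or "top"; returns a dict with "frame" (480x640x3 uint8, red, green, blue), "range_z" (480x640 float32, m along the optical axis (not along the pixel's ray), 0 where there is no reading), "vfov" (degrees; the focal length in pixels is half the picture's height over the tangent of half this angle, whatever the lens; pixels are square), "cx", "cy" (the principal point, pixels), "R" (3x3) and "t" (3): a world point X has camera coordinates R X + t. Camera axes: x right, y down, z forward; pixel columns grow to the right and rows downward; lengths in m; the calibration is good to about 2 mm. A picture is of the moment at which its call begins.
- r.close_job(): hands the job in, once; it reports no verdict.
The state is a dict: "clock": time; "q": joint angles; "joint_vel": joint speeds; "joint_efforts": joint torques, N m; "tool_pos": TCP position; "orientation": TCP orientation; "wrist_force": force on the tool from outside, world axes, zero at the start; "torque": the same for the moment, N m; "opening": finger opening in m.
Only numpy, scipy, OpenCV 4.12 (cv2) and the standard library are available. Lean on these libraries where they do the work, as an engineer would, in place of code of your own. Each camera call takes 0.05 s, during which the arm holds its last target.

## Working session

There is one attempt and no reset: what is moved stays moved. The work goes in short steps, Python scripts to look and compute and a tool call to move; the robot and the scene stay as the last step left them, time stands still between calls to the robot, and variables do not carry over. Pictures are saved under pics/ and viewed, and the job is handed in when it is done.

Besides the shell and the picture viewer there is one more tool, called after ">>>" by a JSON object that holds its "method" and its "body", one argument or row to a line. servo_tool: Moves the arm, as the interface text tells. Its arguments: {"type":"object","properties":{"motion":{"type":"array"}},"required":["motion"]}

```bash
ls; mkdir -p pics; python3 - <<'E'
from plant import r
import cv2,numpy as np
s=r.get_state()
for k,v in s.items(): print(k,np.round(v,4))
for n in("scene","top"):
    d=r.get_image(n); cv2.imwrite(f"pics/{n}0.png",d["frame"][:,:,::-1]); np.savez(f"{n}0.npz",**d)
    print(n,d["vfov"],d["cx"],d["cy"],d["R"],d["t"])
E
```

```text
pics
clock 0.0
q [-1.3828  0.5766  0.0249  1.4379 -0.015   1.129  -0.0565]
joint_vel [-0.0011 -0.0006 -0.0008  0.0017 -0.0011 -0.0008 -0.0014]
joint_efforts [ 2.00000e-04 -7.65766e+01  2.25080e+00 -2.85970e+01  1.54000e-02
  1.27000e-02  0.00000e+00]
tool_pos [0.1811 0.6498 0.2554]
orientation [ 1.355e-01  9.908e-01 -8.000e-04 -1.000e-04]
wrist_force [-0.3698  0.647   0.5952]
torque [-0.0358  0.0737 -0.0323]
opening 0.0854
scene 50.00278577256018 314.8862482552277 236.50008679097965 [[-0.13019322  0.99146305 -0.00712415]
 [ 0.78178977  0.09823562 -0.61575524]
 [-0.60979872 -0.08573674 -0.78790528]] [ 0.07609092 -0.35728062  1.48168009]
top 54.84669222720136 320.6208232139829 236.61158712647088 [[ 0.00182075 -0.99998951 -0.00420196]
 [-0.98500436 -0.00106851 -0.17252617]
 [ 0.17251987  0.00445308 -0.98499597]] [-0.03247583  0.53762475  1.04933181]
```

View pics/scene0.png

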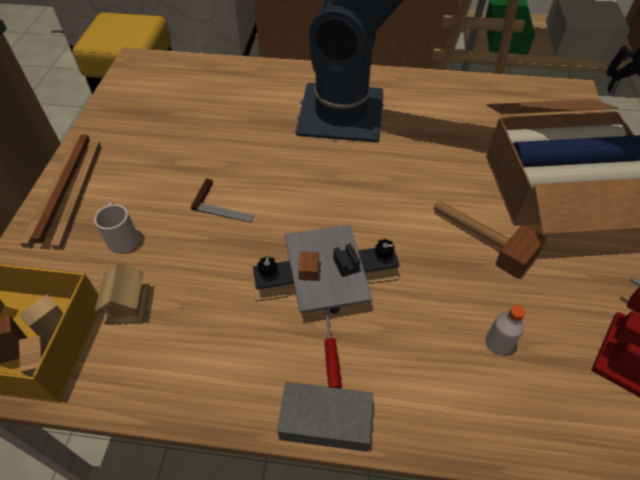

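View pics/top0.png

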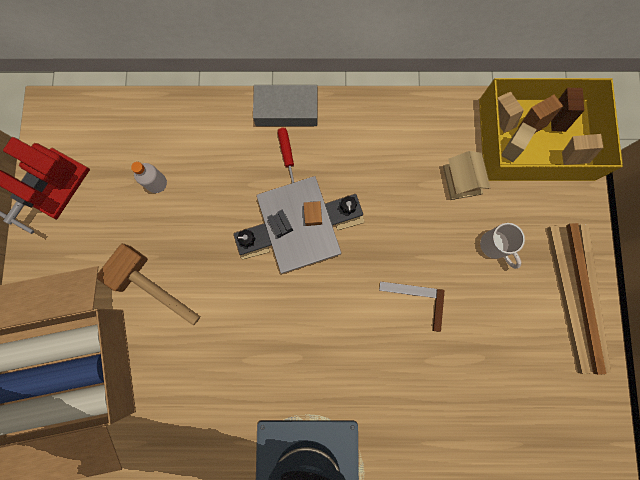

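The table is near the middle of the top view. The vee block is on the left (280,223) and the wood block on the right (313,212). The left knob is at about (246,240) and the right knob at about (349,206). The mallet head (125,265) and screwdriver (285,150) are clear of both knobs. Next I'll measure.

```bash
cat > h.py <<'E'
import numpy as np,cv2
def cloud(d):
    f=240/np.tan(np.radians(float(d["vfov"])/2)); Z=d["range_z"].astype(float)
    v,u=np.mgrid[:480,:640]
    C=np.stack([(u-d["cx"])/f*Z,(v-d["cy"])/f*Z,Z],-1)
    W=(C-d["t"])@d["R"]; W[Z==0]=np.nan
    return W
def proj(d,X):
    f=240/np.tan(np.radians(float(d["vfov"])/2)); c=d["R"]@X+d["t"]
    return c[:2]/c[2]*f+[float(d["cx"]),float(d["cy"])]
def fitplane(P):
    for _ in range(6):
        A=np.c_[P[:,:2],np.ones(len(P))]; c=np.linalg.lstsq(A,P[:,2],rcond=None)[0]; e=P[:,2]-A@c
        k=abs(e)<max(2.5*np.median(abs(e))*1.48,5e-4)
        if k.all():break
        P=P[k]
    return c,e.std(),P
E
python3 - <<'E'
from h import *
for n in("top","scene"):
    d=np.load(n+"0.npz"); W=cloud(d); I=d["frame"].astype(int)
    print(n)
    # bench
    x,y,z=W[...,0],W[...,1],W[...,2]
    box=(x>.35)&(x<.75)&(y>-.2)&(y<.35)
    print("bench z",np.nanmedian(z[box&(abs(z)<.012)]))
    pl=box&(z>.040)&(z<.058)
    gray=(abs(I[...,0]-I[...,2])<25)&(I[...,1]>85)
    P=W[pl&gray]; c,sd,Q=fitplane(P); print("plate",len(P),len(Q),c,sd,"ext",Q.min(0),Q.max(0))
    rect=cv2.minAreaRect((Q[:,:2]*1000).astype(np.float32)); print(rect)
    for nm,lo,hi in(("knob",.078,.1),):
        m=(box&(z>lo)&(z<hi)).astype(np.uint8)
        k,lab,st,ce=cv2.connectedComponentsWithStats(m)
        for i in range(1,k):
            if st[i,4]>15: 
                p=W[lab==i]; print(nm,st[i,4],ce[i],p.mean(0),p.min(0),p.max(0),np.median(p[:,2]))
E
python3 - <<'E'
import cv2
a=cv2.imread('pics/top0.png')[160:290,210:380]
cv2.imwrite('pics/topc0.png',cv2.resize(a,None,fx=4,fy=4,interpolation=cv2.INTER_CUBIC))
b=cv2.imread('pics/scene0.png')[210:330,240:410]
cv2.imwrite('pics/scc0.png',cv2.resize(b,None,fx=4,fy=4,interpolation=cv2.INTER_CUBIC))
E
```

```text
top
bench z 0.00015109085382216162
plate 4233 4174 [ 0.00559668 -0.01473855  0.04673783] 0.0018772989908558643 ext [ 0.45327646 -0.07729957  0.04376307] [0.6859495  0.12164186 0.05527822]
((569.226806640625, 22.49408721923828), (198.91940307617188, 149.34982299804688), 18.38541030883789)
knob 210 [348.08571429 203.78571429] [ 0.60707997 -0.09502543  0.08922866] [ 0.58891867 -0.11361088  0.07942291] [ 0.62890476 -0.07641484  0.09535814] 0.08950013081260459
knob 370 [312.21081081 212.00540541] [ 0.58861771 -0.01235366  0.08490927] [ 0.56347909 -0.03268648  0.07851364] [0.61512266 0.00914707 0.09050934] 0.08481079367483066
knob 126 [284.22222222 219.27777778] [0.57099279 0.0518236  0.08683906] [0.54667643 0.03588429 0.08010251] [0.595424   0.06843781 0.09214126] 0.08694627480280426
knob 127 [273.81102362 224.73228346] [0.55821284 0.07551528 0.08673296] [0.53441038 0.05894907 0.07844804] [0.58316087 0.09192939 0.09226047] 0.08691808222156948
knob 208 [244.99519231 237.03846154] [0.52968119 0.14094729 0.08563   ] [0.51127837 0.1224462  0.07940513] [0.54901958 0.15938653 0.09102833] 0.0857
[... 426 characters left out ...]
0058  0.08948075] 0.08497528790354564
knob 161 [352.08695652 254.29813665] [0.56167251 0.07526085 0.08520361] [0.5346184  0.05844936 0.07800774] [0.583748   0.09144989 0.09063836] 0.08573623164237161
knob 169 [339.9704142  257.75147929] [0.57401869 0.05129009 0.08584727] [0.54790399 0.0345793  0.07804282] [0.59627763 0.06766016 0.090624  ] 0.08665392903377053
knob 420 [307.81904762 262.12857143] [ 0.59234336 -0.01296353  0.08462829] [ 0.56397107 -0.03510309  0.07827733] [0.61658422 0.00851228 0.08883058] 0.08488031357349027
knob 260 [266.38461538 264.65769231] [ 0.61154467 -0.09538436  0.08797707] [ 0.58901721 -0.11579188  0.07806153] [ 0.62872716 -0.0764021   0.09408105] 0.08866512843252133
```

View pics/topc0.png

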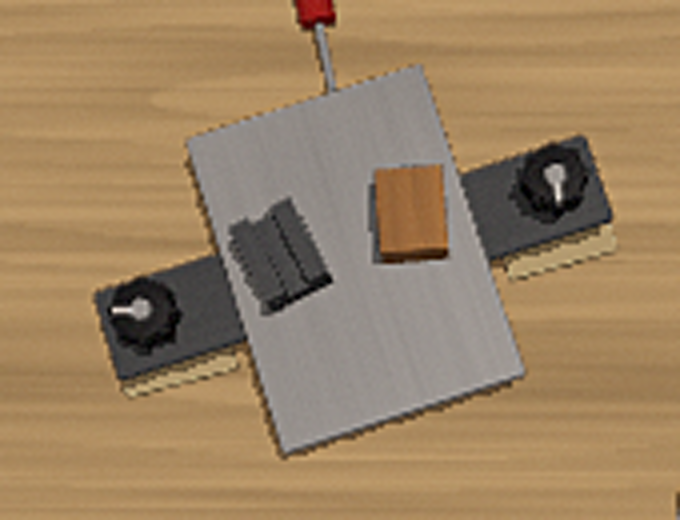

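View pics/scc0.png

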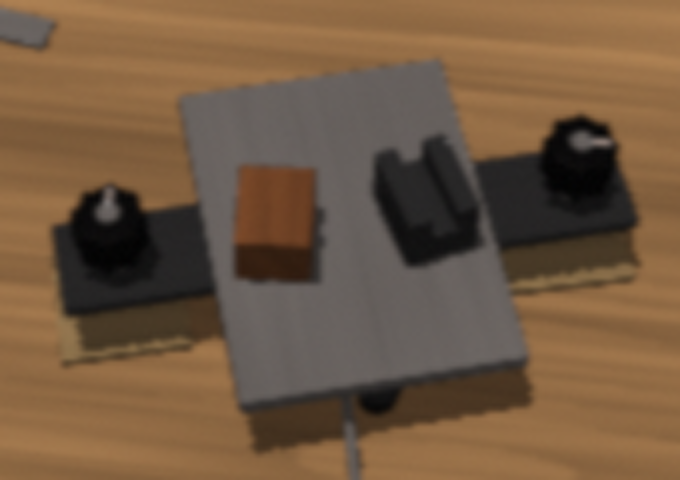

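```bash
cat >> h.py <<'E'
from scipy.spatial.transform import Rotation as Ro
def goto(s,pos,jaw):
    """shift (mm, tool axes) and rotvec(deg) to TCP pos with tool down, jaw axis (tool y) at world angle jaw deg (mod 180, nearest)"""
    R=Ro.from_quat(s["orientation"])
    best=None
    for j in(jaw,jaw+180,jaw-180):
        a=np.radians(j); y=np.array([np.cos(a),np.sin(a),0]); z=np.array([0,0,-1.]); x=np.cross(y,z)
        T=Ro.from_matrix(np.c_[x,y,z]); rv=(R.inv()*T).as_rotvec(degrees=True)
        if best is None or np.linalg.norm(rv)<np.linalg.norm(best): best=rv
    return R.inv().apply(np.array(pos)-s["tool_pos"])*1000,best
def show(s):
    R=Ro.from_quat(s["orientation"]).as_matrix()
    print("t",round(s["clock"],2),"pos",np.round(s["tool_pos"],4),"jaw",np.degrees(np.arctan2(R[1,1],R[0,1])).round(1),"z",R[:,2].round(4),"F",np.round(s["wrist_force"],2),"M",np.round(s["torque"],3),"open",np.round(s["opening"],4),"q",np.round(s["q"],2))
def plate(r,tag,c0=(.5693,.022),yaw=18.27):
    out=[]
    ux=np.array([np.cos(np.radians(yaw)),np.sin(np.radians(yaw))]);uy=np.array([-ux[1],ux[0]])
    for n in("top","scene"):
        d=r.get_image(n) if r is not None else np.load(n+"0.npz"); W=cloud(d); I=d["frame"].astype(int)
        if r is not None: cv2.imwrite(f"pics/{n}{tag}.png",d["frame"][:,:,::-1])
        L=(W[...,:2]-c0); a=L@ux; b=L@uy; z=W[...,2]
        m=(abs(a)<.095)&(abs(b)<.07)&(z>.042)&(z<.058)&(abs(I[...,0]-I[...,2])<25)&(I[...,1]>85)
        P=np.c_[a[m],b[m],z[m]]; c,sd,Q=fitplane(P)
        mb=(abs(a)<.3)&(abs(b)<.3)&(abs(z)<.010)&~((abs(a)<.12)&(abs(b)<.2))
        cb,_,Qb=fitplane(np.c_[a[mb],b[mb],z[mb]])
        print(n,len(Q),"slope x,y deg",np.degrees(c[:2]).round(3),"h",c[2].round(5),"bench",np.degrees(cb[:2]).round(3),cb[2].round(5),"y rel",np.degrees(c[1]-cb[1]).round(3))
        m2=(abs(a)<.12)&(abs(b)<.09)&(z>.042)&(z<.058)&(abs(I[...,0]-I[...,2])<25)&(I[...,1]>85)
        print("   rect",cv2.minAreaRect((W[m2][:,:2]*1000).astype(np.float32)))
E
python3 - <<'E'
from h import *
from plant import r
plate(None,"")
s=r.get_state(); print(goto(s,[.5303,.141,.17],53.3)); show(s)
E
```

```text
top 3657 slope x,y deg [ 0.031 -0.907] h 0.04962 bench [-0.002 -0.031] 0.00019 y rel -0.876
   rect ((569.2899780273438, 22.47754669189453), (199.1979522705078, 149.2438201904297), 18.183216094970703)
scene 3444 slope x,y deg [-0.065 -0.862] h 0.04941 bench [-0.03  -0.023] 3e-05 y rel -0.839
   rect ((569.6307373046875, 21.88579559326172), (200.8695831298828, 148.0604705810547), 18.145265579223633)
(array([-472.99868585, -396.29871547,   86.15568402]), array([-8.53661630e-02,  1.88410770e-02,  2.11274204e+01]))
t 0.1 pos [0.1811 0.6499 0.2555] jaw 74.4 z [-4.0e-04 -1.5e-03 -1.0e+00] F [ 0.08  0.28 -0.06] M [-0.005  0.019 -0.027] open 0.0856 q [-1.38  0.58  0.02  1.44 -0.02  1.13 -0.06]
```

>>> {"method": "servo_tool", "body": {
  "motion": [-236, -198, 0, 0, 0, 10, 1, -473, -396, 0, 0, 0, 21, 1, -473, -396, 0, 0, 0, 21, 1, -473, -396, 0, 0, 0, 21, 1, -473, -396, 0, 0, 0, 21, 1, -473, -396, 0, 0, 0, 21, 1, -473, -396, 0, 0, 0, 21, 1, -473, -396, 0, 0, 0, 21, 1, -473, -396, 0, 0, 0, 21, 1, -473, -396, 0, 0, 0, 21, 1]
}}

```text
clock: 0.93
tool_pos: [0.4178, 0.3049, 0.2562]
orientation: [0.314, 0.95, -0.0, -0.0]
wrist_force: [0.4, 0.6, -0.5]
opening: 0.0854
```

```bash
python3 - <<'E'
from h import *
from plant import r
s=r.get_state(); show(s); print(goto(s,[.5303,.141,.17],53.3))
E
```

```text
t 0.93 pos [0.4178 0.3049 0.2562] jaw 53.4 z [-2.e-04 -1.e-04 -1.e+00] F [ 0.36  0.57 -0.47] M [ 0.082 -0.071  0.046] open 0.0854 q [-0.85  0.35  0.18  1.85 -0.07  0.95  0.29]
(array([-188.02991297,  -64.5948111 ,   86.23170991]), array([-0.00911109, -0.00425892,  0.13989252]))
```

>>> {"method": "servo_tool", "body": {
  "motion": [-188, -65, 0, 0, 0, 0, 1, -188, -65, 0, 0, 0, 0, 1, -188, -65, 0, 0, 0, 0, 1, -188, -65, 0, 0, 0, 0, 1, -188, -65, 0, 0, 0, 0, 0.4, -188, -65, 40, 0, 0, 0, 0.4, -188, -65, 86, 0, 0, 0, 0.4, -188, -65, 86, 0, 0, 0, 0.4, -188, -65, 86, 0, 0, 0, 0.4, -188, -65, 86, 0, 0, 0, 0.4]
}}

```text
clock: 1.77
tool_pos: [0.5297, 0.143, 0.1713]
orientation: [0.314, 0.95, 0.0, 0.0]
wrist_force: [0.7, 0.3, 0.9]
opening: 0.06
```

```bash
python3 - <<'E'
from h import *
from plant import r
s=r.get_state(); show(s); print(goto(s,[.5303,.141,.083],53.3))
d=r.get_image("scene");cv2.imwrite("pics/s1.png",cv2.resize(d["frame"][180:330,220:420,::-1],None,fx=4,fy=4))
d=r.get_image("top");cv2.imwrite("pics/t1.png",cv2.resize(d["frame"][160:310,200:400,::-1],None,fx=4,fy=4))
E
```

```text
t 1.77 pos [0.5297 0.143  0.1713] jaw 53.5 z [ 0. -0. -1.] F [0.71 0.29 0.93] M [ 0.012 -0.038  0.007] open 0.06 q [-0.48  0.49  0.2   1.89 -0.13  0.77  0.72]
(array([-1.66579106, -1.23860883, 88.34736116]), array([0.00087586, 0.00195363, 0.15738009]))
```

View pics/s1.png

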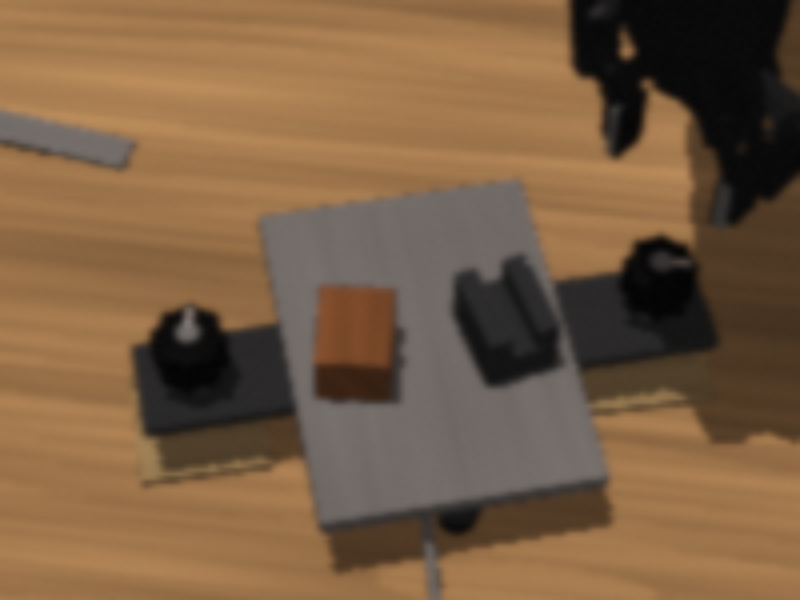

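The gripper hangs above and slightly behind the left knob (knob at 660,270 in the crop), with the jaw gap lined up on it. I'll go down.

>>> {"method": "servo_tool", "body": {
  "motion": [-1.6, -1.2, 20, 0, 0, 0, 0.4, -1.6, -1.2, 40, 0, 0, 0, 0.4, -1.6, -1.2, 58, 0, 0, 0, 0.4, -1.6, -1.2, 73, 0, 0, 0, 0.4, -1.6, -1.2, 83, 0, 0, 0, 0.4, -1.6, -1.2, 88, 0, 0, 0, 0.4, -1.6, -1.2, 88, 0, 0, 0, 0.4, -1.6, -1.2, 88, 0, 0, 0, 0.4]
}}

```text
clock: 2.53
tool_pos: [0.5305, 0.1409, 0.0832]
orientation: [0.314, 0.95, 0.0, 0.001]
wrist_force: [-0.6, 0.0, -0.7]
opening: 0.06
```

```bash
python3 - <<'E'
from h import *
from plant import r
s=r.get_state(); show(s); print(goto(s,[.5303,.141,.083],53.3))
d=r.get_image("scene");cv2.imwrite("pics/s2.png",cv2.resize(d["frame"][180:330,220:420,::-1],None,fx=4,fy=4))
E
```

```text
t 2.53 pos [0.5305 0.1409 0.0832] jaw 53.4 z [ 1.2e-03  4.0e-04 -1.0e+00] F [-0.58  0.04 -0.72] M [0.011 0.008 0.018] open 0.06 q [-0.45  0.62  0.16  1.97 -0.17  0.57  0.76]
(array([ 0.23621501, -0.06672363,  0.21553987]), array([0.0597692 , 0.04074661, 0.13502954]))
```

View pics/s2.png

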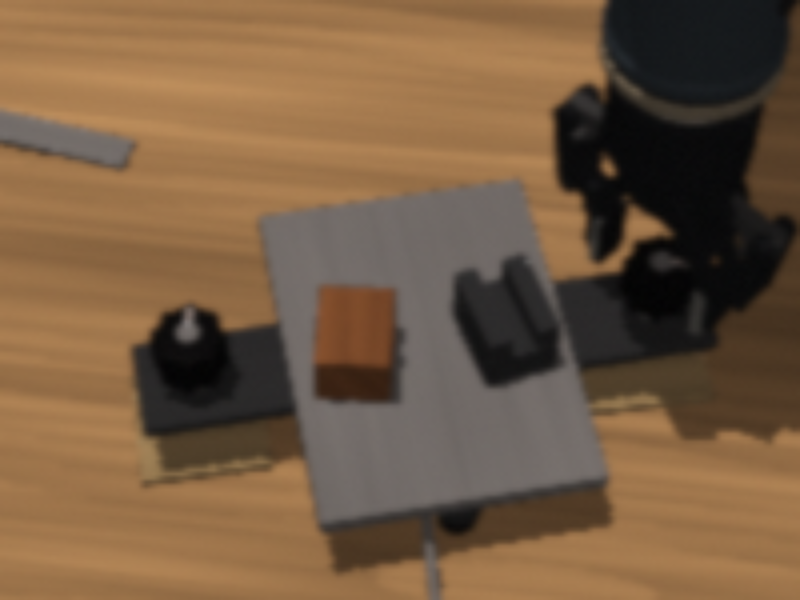

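The jaws straddle the left knob (655,275 in the crop), clear of the ear and plate. I'll close them gently.

>>> {"method": "servo_tool", "body": {
  "motion": [0, 0, 0, 0, 0, 0, 0.15, 0, 0, 0, 0, 0, 0, 0.05, 0, 0, 0, 0, 0, 0, 0, 0, 0, 0, 0, 0, 0, -0.05, 0, 0, 0, 0, 0, 0, -0.1, 0, 0, 0, 0, 0, 0, -0.2, 0, 0, 0, 0, 0, 0, -0.3, 0, 0, 0, 0, 0, 0, -0.3]
}}

```text
clock: 3.25
tool_pos: [0.531, 0.142, 0.0831]
orientation: [0.313, 0.95, 0.001, 0.001]
wrist_force: [0.9, 3.7, 6.0]
opening: 0.0343
```

```bash
python3 - <<'E'
from h import *
from plant import r
s=r.get_state(); show(s)
plate(r,"3")
E
```

```text
t 3.25 pos [0.531  0.142  0.0831] jaw 53.5 z [ 0.0025  0.0017 -1.    ] F [0.89 3.72 5.99] M [ 0.757 -0.121  0.04 ] open 0.0343 q [-0.45  0.62  0.16  1.97 -0.17  0.57  0.76]
top 3680 slope x,y deg [ 1.000e-03 -1.004e+00] h 0.04961 bench [-0.011 -0.037] 0.00018 y rel -0.966
   rect ((569.2777709960938, 21.87934112548828), (199.4713897705078, 179.46054077148438), 18.5223445892334)
scene 3474 slope x,y deg [ 0.027 -0.917] h 0.04947 bench [-0.031 -0.022] 4e-05 y rel -0.896
   rect ((570.0711669921875, 22.7977294921875), (199.14544677734375, 148.69918823242188), 18.521757125854492)
```

>>> {"method": "servo_tool", "body": {
  "motion": [0.3, 0.4, -0.3, 0, 0, 3, -0.3, 0.6, 0.8, -0.4, 0, 0, 6, -0.3, 0.6, 0.8, -0.5, 0, 0, 10, -0.3, 0.6, 0.8, -0.6, 0, 0, 14, -0.3, 0.6, 0.8, -0.7, 0, 0, 17, -0.3, 0.6, 0.8, -0.8, 0, 0, 20, -0.3, 0.6, 0.8, -0.8, 0, 0, 20, -0.3]
}}

```text
clock: 3.93
tool_pos: [0.5308, 0.1416, 0.0836]
orientation: [0.475, 0.88, 0.0, 0.001]
wrist_force: [1.2, -0.8, 4.5]
opening: 0.0346
```

```bash
python3 - <<'E'
from h import *
from plant import r
s=r.get_state(); show(s)
plate(r,"4")
E
```

```text
t 3.93 pos [0.5308 0.1416 0.0836] jaw 33.3 z [ 0.0017 -0.     -1.    ] F [ 1.25 -0.81  4.5 ] M [-0.095 -0.341 -0.11 ] open 0.0346 q [-0.52  0.63  0.26  1.97 -0.28  0.58  0.51]
top 3701 slope x,y deg [ 0.004 -0.675] h 0.04962 bench [-0.011 -0.034] 0.00019 y rel -0.64
   rect ((569.373779296875, 21.932769775390625), (199.62796020507812, 179.4308319091797), 18.270671844482422)
scene 3501 slope x,y deg [-0.094 -0.769] h 0.04945 bench [-0.032 -0.021] 2e-05 y rel -0.748
   rect ((569.89892578125, 22.204345703125), (200.08578491210938, 148.80853271484375), 18.109350204467773)
```

>>> {"method": "servo_tool", "body": {
  "motion": [0, 0, -0.4, 0, 0, 6, -0.3, 0, 0, -0.6, 0, 0, 12, -0.3, 0, 0, -0.8, 0, 0, 18, -0.3, 0, 0, -1.0, 0, 0, 24, -0.3, 0, 0, -1.2, 0, 0, 30, -0.3, 0, 0, -1.4, 0, 0, 35, -0.3, 0, 0, -1.5, 0, 0, 40, -0.3, 0, 0, -1.5, 0, 0, 40, -0.3, 0, 0, -1.5, 0, 0, 40, -0.3]
}}

```text
clock: 4.78
tool_pos: [0.53, 0.1408, 0.0846]
orientation: [0.746, 0.666, -0.0, 0.0]
wrist_force: [-0.1, -4.4, 3.7]
opening: 0.0346
```

```bash
python3 - <<'E'
from h import *
from plant import r
s=r.get_state(); show(s)
plate(r,"5")
E
```

```text
t 4.78 pos [0.53   0.1408 0.0846] jaw -6.4 z [ 1.0e-04 -1.1e-03 -1.0e+00] F [-0.07 -4.44  3.72] M [-0.817 -0.391 -0.005] open 0.0346 q [-0.64  0.66  0.46  1.97 -0.49  0.62  0.03]
top 3692 slope x,y deg [-0.072 -0.191] h 0.04968 bench [-0.006 -0.031] 0.00019 y rel -0.16
   rect ((569.9517822265625, 21.92139434814453), (200.4886016845703, 179.04371643066406), 18.461814880371094)
scene 3483 slope x,y deg [-0.08  -0.219] h 0.04951 bench [-0.032 -0.02 ] 5e-05 y rel -0.199
   rect ((570.2406005859375, 22.583473205566406), (200.9132080078125, 149.38314819335938), 18.417078018188477)
```

>>> {"method": "servo_tool", "body": {
  "motion": [-0.5, 0, -0.3, 0, 0, 3, -0.3, -1, 0, -0.5, 0, 0, 6, -0.3, -1, 0, -0.6, 0, 0, 8, -0.3, -1, 0, -0.6, 0, 0, 8, -0.3, -1, 0, -0.6, 0, 0, 8, -0.3]
}}

```text
clock: 5.3
tool_pos: [0.5298, 0.1406, 0.085]
orientation: [0.791, 0.612, -0.0, 0.0]
wrist_force: [0.5, -3.1, 1.2]
opening: 0.0346
```

```bash
python3 - <<'E'
from h import *
from plant import r
s=r.get_state(); show(s)
plate(r,"6")
E
```

```text
t 5.3 pos [0.5298 0.1406 0.085 ] jaw -14.5 z [-2.e-04 -3.e-04 -1.e+00] F [ 0.5  -3.13  1.19] M [-0.516 -0.477 -0.131] open 0.0346 q [-0.66  0.67  0.5   1.97 -0.53  0.63 -0.07]
top 3709 slope x,y deg [ 0.035 -0.102] h 0.04966 bench [-0.01  -0.031] 0.00017 y rel -0.07
   rect ((569.4326171875, 22.236770629882812), (199.86846923828125, 169.50430297851562), 18.03706169128418)
scene 3495 slope x,y deg [-0.099 -0.051] h 0.04949 bench [-0.032 -0.025] 3e-05 y rel -0.026
   rect ((569.96826171875, 21.719337463378906), (200.31063842773438, 148.70736694335938), 18.587726593017578)
```

>>> {"method": "servo_tool", "body": {
  "motion": [0, 0, 0, 0, 0, 0, 0, 0, 0, 0, 0, 0, 0, 0.4, 0, 0, 0, 0, 0, 0, 0.4, 0, 0, -10, 0, 0, 0, 0.4, 0, 0, -35, 0, 0, 0, 0.4, 0, 0, -70, 0, 0, 0, 0.4, 0, 0, -90, 0, 0, 0, 0.4, 0, 0, -90, 0, 0, 0, 0.4]
}}

```text
clock: 6.07
tool_pos: [0.5318, 0.1408, 0.1798]
orientation: [0.791, 0.612, 0.003, 0.001]
wrist_force: [1.5, -0.3, 0.9]
opening: 0.0599
```

```bash
python3 - <<'E'
from h import *
from plant import r
s=r.get_state(); show(s)
plate(r,"7"); s=r.get_state()
print(goto(s,[.6085,-.0965,.175],40))
print(goto(s,[.6085,-.0965,.175],70))
E
```

```text
t 6.07 pos [0.5318 0.1408 0.1798] jaw -14.6 z [ 0.006   0.0022 -1.    ] F [ 1.48 -0.31  0.88] M [-0.001 -0.027  0.013] open 0.0599 q [-0.74  0.55  0.62  1.89 -0.42  0.83 -0.16]
top 3689 slope x,y deg [-0.018  0.012] h 0.04964 bench [-0.017 -0.037] 0.00018 y rel 0.049
   rect ((569.3143920898438, 22.27154541015625), (200.0577392578125, 177.56167602539062), 17.892074584960938)
scene 3481 slope x,y deg [-0.087 -0.012] h 0.04943 bench [-0.03  -0.025] 2e-05 y rel 0.013
   rect ((570.4644775390625, 21.6873779296875), (200.4429931640625, 148.2113037109375), 18.444435119628906)
(array([-210.32309069,  135.57801664,    1.17560741]), array([ 1.08386125e-01, -4.84517362e-02, -5.45335813e+01]))
(array([-210.32309069,  135.57801664,    1.17560741]), array([ 1.23783402e-01, -1.97959257e-02, -8.45335697e+01]))
```

>>> {"method": "servo_tool", "body": {
  "motion": [-30, 19, 0, 0, 0, -10, 0.4, -60, 38, 0, 0, 0, -20, 0.4, -90, 57, 0, 0, 0, -30, 0.4, -120, 76, 0, 0, 0, -40, 0.4, -150, 95, 0, 0, 0, -50, 0.4, -180, 114, 0, 0, 0, -60, 0.4, -210, 135.6, 0, 0, 0, -70, 0.4, -210, 135.6, 0, 0, 0, -70, 0.4, -210, 135.6, 0, 0, 0, -70, 0.4, -210, 135.6, 0, 0, 0, -70, 0.4]
}}

```text
clock: 7.0
tool_pos: [0.6075, -0.0976, 0.1738]
orientation: [0.295, 0.956, -0.0, -0.001]
wrist_force: [1.0, 1.2, 0.1]
opening: 0.06
```

```bash
python3 - <<'E'
from h import *
from plant import r
s=r.get_state(); show(s)
print(goto(s,[.6085,-.0965,.175],95))
E
```

```text
t 7.0 pos [ 0.6075 -0.0976  0.1738] jaw 55.7 z [-2.4e-03  5.0e-04 -1.0e+00] F [1.05 1.23 0.08] M [0.008 0.003 0.034] open 0.06 q [-0.05  0.58  0.22  1.71 -0.15  0.87  1.2 ]
(array([-0.22299592,  1.44974801, -1.15278362]), array([-4.68417956e-03, -1.44062548e-01, -3.92914853e+01]))
```

>>> {"method": "servo_tool", "body": {
  "motion": [0, 1, 0, 0, 0, -7, 0.4, 0, 1, 0, 0, 0, -14, 0.4, 0, 1, 0, 0, 0, -21, 0.4, 0, 1, 0, 0, 0, -28, 0.4, 0, 1, 0, 0, 0, -34, 0.4, 0, 1, 0, 0, 0, -34, 0.4, 0, 1, 0, 0, 0, -34, 0.4]
}}

```text
clock: 7.58
tool_pos: [0.6082, -0.0958, 0.1744]
orientation: [0.007, 1.0, 0.0, -0.001]
wrist_force: [-0.5, -0.4, -0.4]
opening: 0.0602
```

```bash
python3 - <<'E'
from h import *
from plant import r
s=r.get_state(); show(s)
d=r.get_image("scene");cv2.imwrite("pics/s8.png",cv2.resize(d["frame"][180:330,220:420,::-1],None,fx=4,fy=4))
W=cloud(d); x,y,z=W[...,0],W[...,1],W[...,2]
for a,b in((.53,.141),(.6085,-.0965)):
  m=(abs(x-a)<.03)&(abs(y-b)<.03)&(z>.075)&(z<.1); p=W[m]; print(len(p),p.min(0),p.max(0),(p.min(0)+p.max(0))/2)
s=r.get_state()
print(goto(s,[.6085,-.0965,.084],90))
E
```

```text
t 7.58 pos [ 0.6082 -0.0958  0.1744] jaw 89.2 z [-1.6e-03  7.0e-04 -1.0e+00] F [-0.5  -0.44 -0.42] M [0.019 0.036 0.001] open 0.0602 q [ 0.05  0.57  0.05  1.7  -0.04  0.87  1.67]
251 [0.51210218 0.12078695 0.07521132] [0.55047729 0.15732822 0.09290408] [0.53128973 0.13905759 0.0840577 ]
264 [ 0.58954894 -0.11707067  0.07547747] [ 0.62915863 -0.07826922  0.09113274] [ 0.60935378 -0.09766995  0.0833051 ]
(array([-0.24852787, -0.72196056, 90.49991149]), array([ 0.02849216, -0.07526663, -0.793925  ]))
```

View pics/s8.png

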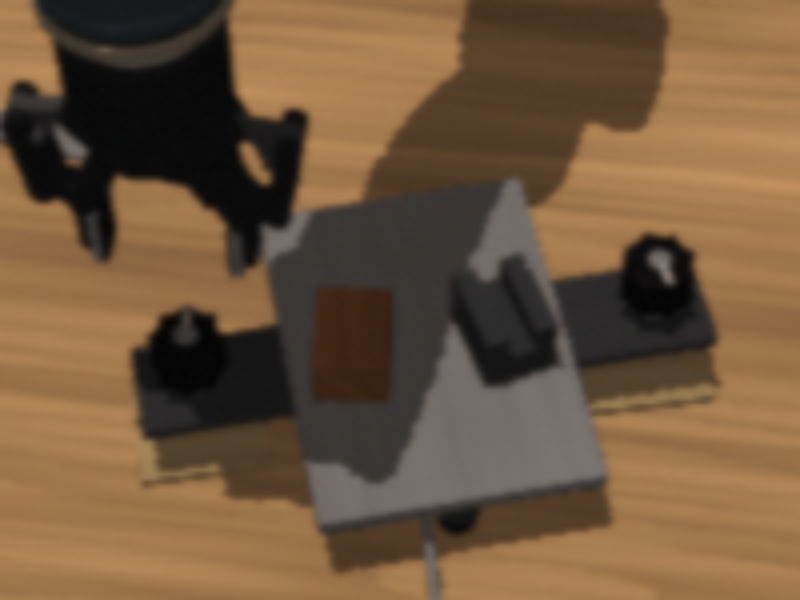

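The left pointer has turned about 68°. The gripper is over and behind the right knob (185,345 in the crop), aligned with it. I'll go down.

>>> {"method": "servo_tool", "body": {
  "motion": [-0.4, -1, 20, 0, 0, 0, 0.4, -0.4, -1, 40, 0, 0, 0, 0.4, -0.4, -1, 60, 0, 0, 0, 0.4, -0.4, -1, 76, 0, 0, 0, 0.4, -0.4, -1, 85, 0, 0, 0, 0.4, -0.4, -1, 90, 0, 0, 0, 0.4, -0.4, -1, 90, 0, 0, 0, 0.4, -0.4, -1, 90, 0, 0, 0, 0.4]
}}

```text
clock: 8.3
tool_pos: [0.6095, -0.0969, 0.0856]
orientation: [0.005, 1.0, -0.0, 0.0]
wrist_force: [-0.1, -1.1, -0.2]
opening: 0.0596
```

>>> {"method": "servo_tool", "body": {
  "motion": [0, 0, 0, 0, 0, 0, 0.15, 0, 0, 0, 0, 0, 0, 0.05, 0, 0, 0, 0, 0, 0, 0, 0, 0, 0, 0, 0, 0, -0.05, 0, 0, 0, 0, 0, 0, -0.08]
}}

```text
clock: 8.72
tool_pos: [0.6094, -0.0969, 0.0856]
orientation: [0.005, 1.0, -0.0, 0.0]
wrist_force: [-1.1, 0.4, 0.1]
opening: 0.039
```

```bash
python3 - <<'E'
from h import *
from plant import r
s=r.get_state(); show(s)
plate(r,"9")
E
```

```text
t 8.72 pos [ 0.6094 -0.0969  0.0856] jaw 89.4 z [ 6.e-04 -1.e-04 -1.e+00] F [-1.08  0.38  0.07] M [-0.013 -0.026 -0.021] open 0.039 q [ 0.06  0.68  0.04  1.78 -0.04  0.68  1.68]
top 1656 slope x,y deg [0.128 0.017] h 0.04957 bench [-0.009 -0.035] 0.00021 y rel 0.052
   rect ((608.0932006835938, 40.653141021728516), (137.3960723876953, 151.33645629882812), 8.244869232177734)
scene 1912 slope x,y deg [-0.031 -0.006] h 0.04945 bench [-0.029 -0.021] 4e-05 y rel 0.015
   rect ((571.0111083984375, 22.205734252929688), (197.8824005126953, 148.96571350097656), 18.24013900756836)
```

>>> {"method": "servo_tool", "body": {
  "motion": [0, 0, -0.1, 0, 0, 0, -0.12, 0, 0, -0.3, 0, 0, 0, -0.17, 0, 0, -0.4, 0, 0, 0, -0.22, 0, 0, -0.5, 0, 0, 0, -0.3, 0, 0, -0.5, 0, 0, 0, -0.3]
}}

```text
clock: 9.23
tool_pos: [0.6092, -0.096, 0.0856]
orientation: [0.005, 1.0, 0.0, -0.0]
wrist_force: [0.9, 4.3, -1.0]
opening: 0.0344
```

```bash
python3 - <<'E'
from h import *
from plant import r
s=r.get_state(); show(s)
plate(r,"10")
E
```

```text
t 9.23 pos [ 0.6092 -0.096   0.0856] jaw 89.5 z [-2.e-04  9.e-04 -1.e+00] F [ 0.9   4.33 -1.05] M [ 1.066 -0.139 -0.13 ] open 0.0344 q [ 0.06  0.68  0.04  1.78 -0.04  0.68  1.68]
top 1658 slope x,y deg [0.04  0.275] h 0.04959 bench [-0.007 -0.049] 0.00022 y rel 0.324
   rect ((608.962646484375, 40.75906753540039), (137.9796905517578, 150.91712951660156), 8.450482368469238)
scene 1914 slope x,y deg [-0.059  0.308] h 0.0495 bench [-0.026 -0.018] 2e-05 y rel 0.326
   rect ((571.07080078125, 22.16242218017578), (197.41578674316406, 149.03353881835938), 17.935665130615234)
```

>>> {"method": "servo_tool", "body": {
  "motion": [0, 0.4, -0.3, 0, 0, 0, -0.3, 0, 0.8, -0.6, 0, 0, 0, -0.3, 0, 0.8, -0.7, 0, 0, 0, -0.3, 0, 0.8, -0.7, 0, 0, 0, -0.3]
}}

```text
clock: 9.67
tool_pos: [0.6091, -0.0957, 0.0863]
orientation: [0.005, 1.0, 0.0, -0.0]
wrist_force: [0.6, 4.7, -3.1]
opening: 0.0343
```

```bash
python3 - <<'E'
from h import *
from plant import r
s=r.get_state(); show(s)
plate(r,"11")
E
```

```text
t 9.67 pos [ 0.6091 -0.0957  0.0863] jaw 89.4 z [-2.e-04  3.e-04 -1.e+00] F [ 0.59  4.75 -3.13] M [ 0.911 -0.188 -0.076] open 0.0343 q [ 0.06  0.68  0.04  1.78 -0.04  0.68  1.68]
top 1679 slope x,y deg [-0.021  0.17 ] h 0.04962 bench [-0.013 -0.041] 0.00022 y rel 0.21
   rect ((608.4447021484375, 40.83064651489258), (137.28550720214844, 151.3109893798828), 7.906880855560303)
scene 1901 slope x,y deg [-0.023  0.076] h 0.04943 bench [-0.03 -0.02] 2e-05 y rel 0.095
   rect ((571.4754638671875, 22.559967041015625), (198.89096069335938, 148.30738830566406), 18.109155654907227)
```

>>> {"method": "servo_tool", "body": {
  "motion": [0, 0.4, 0, 0, 0, 0, -0.3, 0, 0.8, 0, 0, 0, 0, -0.3, 0, 1, 0, 0, 0, 0, -0.3, 0, 1, 0, 0, 0, 0, -0.3]
}}

```text
clock: 10.1
tool_pos: [0.6091, -0.0956, 0.0864]
orientation: [0.005, 1.0, -0.0, -0.0]
wrist_force: [0.2, 2.4, -2.1]
opening: 0.0344
```

```bash
python3 - <<'E'
from h import *
from plant import r
s=r.get_state(); show(s)
plate(r,"12")
E
```

```text
t 10.1 pos [ 0.6091 -0.0956  0.0864] jaw 89.4 z [-1.e-04 -6.e-04 -1.e+00] F [ 0.22  2.37 -2.14] M [ 0.276 -0.196  0.022] open 0.0344 q [ 0.05  0.68  0.04  1.78 -0.04  0.68  1.68]
top 1668 slope x,y deg [-0.178  0.048] h 0.04984 bench [-0.011 -0.029] 0.0002 y rel 0.078
   rect ((609.11572265625, 41.9791145324707), (137.84226989746094, 150.18026733398438), 7.428293228149414)
scene 1872 slope x,y deg [-0.072  0.024] h 0.04957 bench [-0.029 -0.018] 1e-05 y rel 0.042
   rect ((570.8294677734375, 22.40447235107422), (198.00885009765625, 148.94122314453125), 18.063867568969727)
```

>>> {"method": "servo_tool", "body": {
  "motion": [0, 0.4, 0, 0, 0, 5, -0.3, 0, 0.4, 0, 0, 0, 10, -0.3, 0, 0.4, 0, 0, 0, 15, -0.3, 0, 0.4, 0, 0, 0, 20, -0.3, 0, 0.4, 0, 0, 0, 26, -0.3, 0, 0.4, 0, 0, 0, 32, -0.3, 0, 0.4, 0, 0, 0, 38, -0.3, 0, 0.4, 0, 0, 0, 44, -0.3, 0, 0.4, 0, 0, 0, 44, -0.3, 0, 0.4, 0, 0, 0, 44, -0.3]
}}

```text
clock: 11.03
tool_pos: [0.609, -0.0957, 0.0865]
orientation: [0.378, 0.926, -0.001, 0.0]
wrist_force: [-0.1, -2.3, -1.5]
opening: 0.0346
```

```bash
python3 - <<'E'
from h import *
from plant import r
s=r.get_state(); show(s)
plate(r,"13")
E
```

```text
t 11.03 pos [ 0.609  -0.0957  0.0865] jaw 45.6 z [-3.0e-04 -1.5e-03 -1.0e+00] F [-0.11 -2.25 -1.52] M [-0.671  0.207 -0.093] open 0.0346 q [-0.08  0.69  0.26  1.79 -0.26  0.69  1.12]
top 192 slope x,y deg [-0.891 -0.395] h 0.05123 bench [-0.015 -0.033] 0.0002 y rel -0.362
   rect ((655.5383911132812, 68.01678466796875), (39.78587341308594, 130.01419067382812), 36.17867660522461)
scene 1682 slope x,y deg [-0.146  0.032] h 0.04969 bench [-0.029 -0.021] 2e-05 y rel 0.053
   rect ((570.7020263671875, 22.13421630859375), (200.03794860839844, 148.32168579101562), 18.11485481262207)
```

>>> {"method": "servo_tool", "body": {
  "motion": [0, 0, 0, 0, 0, 4, -0.3, 0, 0, 0, 0, 0, 8, -0.3, 0, 0, 0, 0, 0, 8, -0.3]
}}

```text
clock: 11.38
tool_pos: [0.6089, -0.0957, 0.0865]
orientation: [0.444, 0.896, -0.0, 0.0]
wrist_force: [-1.1, -4.4, -0.3]
opening: 0.0342
```

>>> {"method": "servo_tool", "body": {
  "motion": [0, 0, 0, 0, 0, 4, -0.3, 0, 0, 0, 0, 0, 8, -0.3, 0, 0, 0, 0, 0, 8, -0.3]
}}

```text
clock: 11.63
tool_pos: [0.6089, -0.0957, 0.0864]
orientation: [0.505, 0.863, -0.001, 0.0]
wrist_force: [-1.4, -4.8, -0.5]
opening: 0.0344
```

>>> {"method": "servo_tool", "body": {
  "motion": [-0.5, -0.3, 0, 0, 0, 4, -0.3, -0.5, -0.3, 0, 0, 0, 8, -0.3, -0.5, -0.3, 0, 0, 0, 8, -0.3]
}}

```text
clock: 11.88
tool_pos: [0.6088, -0.0958, 0.0864]
orientation: [0.563, 0.826, -0.0, -0.0]
wrist_force: [-1.8, -3.4, 0.0]
opening: 0.0346
```

>>> {"method": "servo_tool", "body": {
  "motion": [0, 0, 0, 0, 0, 4, -0.3, 0, 0, 0, 0, 0, 8, -0.3, 0, 0, 0, 0, 0, 8, -0.3]
}}

```text
clock: 12.13
tool_pos: [0.6088, -0.0958, 0.0864]
orientation: [0.619, 0.785, -0.0, -0.0]
wrist_force: [-1.7, -4.6, 0.5]
opening: 0.0345
```

>>> {"method": "servo_tool", "body": {
  "motion": [0, 0, 0, 0, 0, 4, -0.3, 0, 0, 0, 0, 0, 8, -0.3, 0, 0, 0, 0, 0, 8, -0.3]
}}

```text
clock: 12.38
tool_pos: [0.6087, -0.0958, 0.0864]
orientation: [0.673, 0.74, -0.0, -0.0]
wrist_force: [-3.2, -4.2, 0.5]
opening: 0.0343
```

>>> {"method": "servo_tool", "body": {
  "motion": [-0.7, -0.4, 0, 0, 0, 4, -0.3, -0.7, -0.4, 0, 0, 0, 8, -0.3, -0.7, -0.4, 0, 0, 0, 8, -0.3]
}}

```text
clock: 12.63
tool_pos: [0.6086, -0.0959, 0.0863]
orientation: [0.722, 0.692, -0.0, -0.0]
wrist_force: [-3.0, -1.4, 1.3]
opening: 0.0342
```

>>> {"method": "servo_tool", "body": {
  "motion": [0, 0, 0, 0, 0, 4, -0.3, 0, 0, 0, 0, 0, 8, -0.3, 0, 0, 0, 0, 0, 8, -0.3]
}}

```text
clock: 12.88
tool_pos: [0.6086, -0.0959, 0.0863]
orientation: [0.769, 0.64, -0.0, -0.0]
wrist_force: [-3.0, -1.7, 0.5]
opening: 0.0343
```

```bash
python3 - <<'E'
from h import *
from plant import r
s=r.get_state(); show(s)
plate(r,"14")
E
```

```text
t 12.88 pos [ 0.6086 -0.0959  0.0863] jaw -10.4 z [-8.e-04  1.e-04 -1.e+00] F [-2.97 -1.69  0.52] M [-0.384  0.869 -0.06 ] open 0.0343 q [-0.24  0.75  0.54  1.79 -0.53  0.75  0.4 ]
top 242 slope x,y deg [ 0.477 -0.138] h 0.05005 bench [ 0.001 -0.038] 0.00018 y rel -0.1
   rect ((498.8504333496094, -51.807952880859375), (41.24073791503906, 86.40487670898438), 52.84897994995117)
scene 1796 slope x,y deg [-0.09  -0.028] h 0.04954 bench [-0.034 -0.018] 4e-05 y rel -0.01
   rect ((570.4283447265625, 22.125587463378906), (199.35183715820312, 148.91522216796875), 18.194379806518555)
```

>>> {"method": "servo_tool", "body": {
  "motion": [0, 0, 0, 0, 0, 4, -0.3, 0, 0, 0, 0, 0, 8, -0.3, 0, 0, 0, 0, 0, 8, -0.3]
}}

```text
clock: 13.23
tool_pos: [0.6085, -0.0959, 0.0863]
orientation: [0.812, 0.584, -0.0, -0.0]
wrist_force: [-3.0, -0.5, 1.6]
opening: 0.0341
```

>>> {"method": "servo_tool", "body": {
  "motion": [0, 0, 0, 0, 0, 4, -0.3, 0, 0, 0, 0, 0, 8, -0.3, 0, 0, 0, 0, 0, 8, -0.3]
}}

```text
clock: 13.48
tool_pos: [0.6085, -0.0958, 0.0862]
orientation: [0.85, 0.526, -0.0, -0.0]
wrist_force: [-4.1, -1.7, 1.6]
opening: 0.0343
```

>>> {"method": "servo_tool", "body": {
  "motion": [0, 0, 0, 0, 0, 4, -0.3, 0, 0, 0, 0, 0, 8, -0.3, 0, 0, 0, 0, 0, 8, -0.3]
}}

```text
clock: 13.73
tool_pos: [0.6084, -0.0958, 0.0862]
orientation: [0.885, 0.466, -0.0, -0.0]
wrist_force: [-3.9, -1.2, 3.1]
opening: 0.0341
```

>>> {"method": "servo_tool", "body": {
  "motion": [-0.3, -0.4, -0.2, 0, 0, 2, -0.3, -0.3, -0.4, -0.2, 0, 0, 5, -0.3, -0.3, -0.4, -0.2, 0, 0, 5, -0.3]
}}

```text
clock: 13.98
tool_pos: [0.6083, -0.0957, 0.0864]
orientation: [0.904, 0.427, -0.0, -0.0]
wrist_force: [-3.0, -0.8, -0.1]
opening: 0.0344
```

```bash
python3 - <<'E'
from h import *
from plant import r
s=r.get_state(); show(s)
plate(r,"15")
s=r.get_state(); show(s)
E
```

```text
t 13.98 pos [ 0.6083 -0.0957  0.0864] jaw -39.4 z [-4.e-04  3.e-04 -1.e+00] F [-3.03 -0.75 -0.12] M [-0.024  0.783 -0.074] open 0.0344 q [-0.31  0.79  0.68  1.8  -0.67  0.8   0.02]
top 1145 slope x,y deg [0.148 0.013] h 0.04981 bench [-0.008 -0.044] 0.0002 y rel 0.057
   rect ((516.57470703125, 4.326225280761719), (88.57329559326172, 148.8010711669922), 18.455034255981445)
scene 1893 slope x,y deg [-0.097  0.069] h 0.04958 bench [-0.028 -0.018] 2e-05 y rel 0.087
   rect ((570.9291381835938, 20.894943237304688), (200.8005828857422, 149.1281280517578), 19.28725242614746)
t 14.08 pos [ 0.6083 -0.0957  0.0864] jaw -39.3 z [-3.e-04  4.e-04 -1.e+00] F [-3.09 -0.85 -0.58] M [ 0.02   0.801 -0.054] open 0.0345 q [-0.31  0.79  0.68  1.8  -0.67  0.8   0.02]
```

>>> {"method": "servo_tool", "body": {
  "motion": [0, 0, 0, 0, 0, 3, -0.3, 0, 0, 0, 0, 0, 6, -0.3, 0, 0, 0, 0, 0, 6, -0.3]
}}

```text
clock: 14.33
tool_pos: [0.6083, -0.0957, 0.0864]
orientation: [0.926, 0.379, -0.0, -0.0]
wrist_force: [-2.6, -0.2, 0.3]
opening: 0.0343
```

>>> {"method": "servo_tool", "body": {
  "motion": [0, 0, 0, 0, 0, 3, -0.3, 0, 0, 0, 0, 0, 6, -0.3, 0, 0, 0, 0, 0, 6, -0.3]
}}

```text
clock: 14.58
tool_pos: [0.6083, -0.0956, 0.0864]
orientation: [0.944, 0.33, -0.0, -0.0]
wrist_force: [-3.5, -0.0, -0.5]
opening: 0.0341
```

>>> {"method": "servo_tool", "body": {
  "motion": [0, 0, 0, 0, 0, 3, -0.3, 0, 0, 0, 0, 0, 6, -0.3, 0, 0, 0, 0, 0, 6, -0.3]
}}

```text
clock: 14.83
tool_pos: [0.6082, -0.0956, 0.0864]
orientation: [0.96, 0.28, -0.0, -0.0]
wrist_force: [-3.7, -0.2, -0.2]
opening: 0.0343
```

>>> {"method": "servo_tool", "body": {
  "motion": [-0.3, -0.2, 0, 0, 0, 3, -0.3, -0.3, -0.2, 0, 0, 0, 6, -0.3, -0.3, -0.2, 0, 0, 0, 6, -0.3]
}}

```text
clock: 15.08
tool_pos: [0.6082, -0.0955, 0.0865]
orientation: [0.973, 0.23, 0.0, -0.0]
wrist_force: [-2.8, 1.9, -0.5]
opening: 0.0342
```

>>> {"method": "servo_tool", "body": {
  "motion": [0, 0, 0, 0, 0, 3, -0.3, 0, 0, 0, 0, 0, 6, -0.3, 0, 0, 0, 0, 0, 6, -0.3]
}}

```text
clock: 15.33
tool_pos: [0.6082, -0.0955, 0.0865]
orientation: [0.984, 0.179, 0.0, -0.0]
wrist_force: [-3.5, 2.3, 0.5]
opening: 0.0344
```

>>> {"method": "servo_tool", "body": {
  "motion": [0, 0, 0, 0, 0, 3, -0.3, 0, 0, 0, 0, 0, 6, -0.3, 0, 0, 0, 0, 0, 6, -0.3]
}}

```text
clock: 15.58
tool_pos: [0.6081, -0.0954, 0.0866]
orientation: [0.992, 0.127, 0.0, -0.0]
wrist_force: [-3.1, 2.9, 1.6]
opening: 0.0343
```

```bash
python3 - <<'E'
from h import *
from plant import r
s=r.get_state(); show(s)
plate(r,"16")
s=r.get_state(); show(s)
E
```

```text
t 15.58 pos [ 0.6081 -0.0954  0.0866] jaw -75.4 z [-1.e-04  7.e-04 -1.e+00] F [-3.08  2.87  1.59] M [ 0.924  0.617 -0.037] open 0.0343 q [-0.39  0.85  0.85  1.8  -0.82  0.88 -0.47]
top 2000 slope x,y deg [-0.081 -0.094] h 0.04966 bench [ 0.003 -0.039] 0.00021 y rel -0.054
   rect ((527.9470825195312, 8.189765930175781), (112.216064453125, 148.62059020996094), 18.178647994995117)
scene 1957 slope x,y deg [-0.062 -0.024] h 0.04957 bench [-0.032 -0.022] 2e-05 y rel -0.002
   rect ((571.016845703125, 22.717132568359375), (201.15325927734375, 148.9726104736328), 17.851102828979492)
t 15.68 pos [ 0.6081 -0.0954  0.0866] jaw -75.3 z [-0.e+00  8.e-04 -1.e+00] F [-2.83  3.78  0.65] M [ 0.952  0.698 -0.05 ] open 0.0344 q [-0.39  0.85  0.85  1.8  -0.82  0.88 -0.47]
```

>>> {"method": "servo_tool", "body": {
  "motion": [0, 0, 0, 0, 0, 3, -0.3, 0, 0, 0, 0, 0, 3, -0.3]
}}

```text
clock: 15.85
tool_pos: [0.6081, -0.0954, 0.0866]
orientation: [0.995, 0.1, 0.0, -0.0]
wrist_force: [-2.7, 4.5, 1.3]
opening: 0.0343
```

>>> {"method": "servo_tool", "body": {
  "motion": [0, 0, 0, 0, 0, 3, -0.3, 0, 0, 0, 0, 0, 3, -0.3]
}}

```text
clock: 16.02
tool_pos: [0.6081, -0.0953, 0.0866]
orientation: [0.997, 0.074, 0.0, -0.0]
wrist_force: [-2.5, 4.8, 2.9]
opening: 0.0345
```

>>> {"method": "servo_tool", "body": {
  "motion": [-0.2, -0.3, 0, 0, 0, 0, -0.3, -0.3, -0.6, 0, 0, 0, 3, -0.3, -0.3, -0.6, 0, 0, 0, 3, -0.3]
}}

```text
clock: 16.27
tool_pos: [0.608, -0.0952, 0.0867]
orientation: [0.999, 0.048, 0.0, -0.0]
wrist_force: [-1.2, 4.6, 2.0]
opening: 0.0345
```

>>> {"method": "servo_tool", "body": {
  "motion": [0, 0, 0, 0, 0, 3, -0.3, 0, 0, 0, 0, 0, 3, -0.3]
}}

```text
clock: 16.43
tool_pos: [0.608, -0.0952, 0.0867]
orientation: [1.0, 0.022, 0.0, -0.0]
wrist_force: [-0.5, 4.9, 2.4]
opening: 0.0344
```

>>> {"method": "servo_tool", "body": {
  "motion": [0, 0, 0, 0, 0, 3, -0.3, 0, 0, 0, 0, 0, 3, -0.3]
}}

```text
clock: 16.6
tool_pos: [0.608, -0.0952, 0.0867]
orientation: [1.0, -0.004, 0.0, -0.0]
wrist_force: [-0.8, 5.5, 3.8]
opening: 0.0344
```

```bash
python3 - <<'E'
from h import *
from plant import r
s=r.get_state(); show(s)
plate(r,"17")
s=r.get_state(); show(s)
E
```

```text
t 16.6 pos [ 0.608  -0.0952  0.0867] jaw -90.5 z [ 6.e-04  1.e-04 -1.e+00] F [-0.84  5.47  3.81] M [ 1.294  0.209 -0.052] open 0.0344 q [-0.42  0.88  0.91  1.8  -0.87  0.92 -0.69]
top 2128 slope x,y deg [-0.039 -0.117] h 0.04972 bench [-0.004 -0.032] 0.00022 y rel -0.085
   rect ((531.1539916992188, 9.398765563964844), (119.89659118652344, 148.7388458251953), 18.543344497680664)
scene 2061 slope x,y deg [-0.091 -0.11 ] h 0.04957 bench [-0.03  -0.026] 3e-05 y rel -0.085
   rect ((569.2131958007812, 21.6915283203125), (200.76141357421875, 148.9967498779297), 18.309267044067383)
t 16.7 pos [ 0.608  -0.0952  0.0868] jaw -90.3 z [ 7.e-04  1.e-04 -1.e+00] F [-0.1   4.73  3.85] M [ 1.292  0.114 -0.073] open 0.0344 q [-0.42  0.88  0.91  1.8  -0.87  0.92 -0.68]
```

>>> {"method": "servo_tool", "body": {
  "motion": [0, -0.4, -0.1, 0, 0, 0, -0.3, 0, -0.8, -0.2, 0, 0, 0, -0.3, 0, -1, -0.3, 0, 0, 0, -0.3, 0, -1, -0.3, 0, 0, 0, -0.3]
}}

```text
clock: 17.03
tool_pos: [0.6079, -0.0951, 0.087]
orientation: [1.0, -0.005, 0.0, 0.001]
wrist_force: [1.4, 0.7, -0.2]
opening: 0.0342
```

```bash
python3 - <<'E'
from h import *
from plant import r
s=r.get_state(); show(s)
plate(r,"18")
s=r.get_state(); show(s)
E
```

```text
t 17.03 pos [ 0.6079 -0.0951  0.087 ] jaw -90.5 z [ 7.0e-04 -1.1e-03 -1.0e+00] F [ 1.38  0.74 -0.21] M [ 0.4   -0.317  0.106] open 0.0342 q [-0.42  0.88  0.91  1.8  -0.87  0.92 -0.69]
top 2134 slope x,y deg [ 0.115 -0.202] h 0.0499 bench [-0.007 -0.039] 0.0002 y rel -0.163
   rect ((531.3721313476562, 9.593345642089844), (120.02252197265625, 148.74356079101562), 18.437963485717773)
scene 2056 slope x,y deg [-0.069 -0.176] h 0.04957 bench [-0.031 -0.022] 2e-05 y rel -0.154
   rect ((570.3544921875, 21.98223114013672), (200.895751953125, 148.27993774414062), 18.089948654174805)
t 17.13 pos [ 0.6079 -0.095   0.087 ] jaw -90.6 z [ 6.0e-04 -1.1e-03 -1.0e+00] F [ 1.66  0.74 -0.28] M [ 0.259 -0.392  0.147] open 0.0342 q [-0.42  0.88  0.91  1.8  -0.87  0.92 -0.69]
```

>>> {"method": "servo_tool", "body": {
  "motion": [0, 0, 0, 0, 0, 0, 0, 0, 0, 0, 0, 0, 0, 0.4, 0, 0, 0, 0, 0, 0, 0.4, 0, 0, -10, 0, 0, 0, 0.4, 0, 0, -35, 0, 0, 0, 0.4, 0, 0, -70, 0, 0, 0, 0.4, 0, 0, -90, 0, 0, 0, 0.4, 0, 0, -90, 0, 0, 0, 0.4]
}}

```text
clock: 17.8
tool_pos: [0.6092, -0.0962, 0.1821]
orientation: [1.0, -0.005, 0.003, 0.001]
wrist_force: [-0.1, -0.4, 0.8]
opening: 0.0603
```

```bash
python3 - <<'E'
from h import *
from plant import r
s=r.get_state(); show(s)
for i in range(4): plate(r,"19")
E
```

```text
t 17.8 pos [ 0.6092 -0.0962  0.1821] jaw -90.6 z [ 0.0064 -0.002  -1.    ] F [-0.08 -0.4   0.75] M [-0.038 -0.046  0.038] open 0.0603 q [-0.47  0.78  1.02  1.72 -0.75  1.08 -0.78]
top 2038 slope x,y deg [ 0.02  -0.152] h 0.04984 bench [ 0.004 -0.034] 0.00023 y rel -0.118
   rect ((533.6015014648438, 10.321914672851562), (124.90748596191406, 148.75730895996094), 18.49544334411621)
scene 1995 slope x,y deg [-0.106 -0.076] h 0.04959 bench [-0.033 -0.021] -0.0 y rel -0.055
   rect ((569.5538330078125, 21.869598388671875), (201.63595581054688, 148.81402587890625), 18.22441291809082)
top 2068 slope x,y deg [-0.15  -0.328] h 0.04964 bench [-0.016 -0.039] 0.00019 y rel -0.289
   rect ((534.1248779296875, 10.515411376953125), (125.8820571899414, 148.79995727539062), 18.404008865356445)
scene 1999 slope x,y deg [-0.021 -0.198] h 0.04961 bench [-0.031 -0.014] 4e-05 y rel -0.184
   rect ((570.0184936523438, 21.70612335205078), (200.12057495117188, 148.49417114257812), 18.3663330078125)
top 2086 slope x,y deg [-0.122 -0.296] h 0.04969 bench [-0.    -0.033] 0.00022 y rel -0.263
   rect ((534.7093505859375, 10.573028564453125), (127.52652740478516, 148.790283203125), 18.506349563598633)
scene 1992 slope x,y deg [-0.059 -0.138] h 0.0496 bench [-0.033 -0.023] 3e-05 y rel -0.115
   rect ((570.3243408203125, 22.05834197998047), (199.6546173095703, 149.17906188964844), 18.312862396240234)
top 2090 slope x,y deg [-0.098 -0.173] h 0.04968 bench [-0.01  -0.036] 0.00018 y rel -0.137
   rect ((535.6394653320312, 10.81439208984375), (128.89486694335938, 148.87686157226562), 18.274526596069336)
scene 1978 slope x,y deg [-0.027 -0.194] h 0.04966 bench [-0.029 -0.021] 2e-05 y rel -0.173
   rect ((570.1486206054688, 21.75878143310547), (201.6508026123047, 148.28102111816406), 18.475341796875)
```

```bash
python3 - <<'E'
from h import *
from plant import r
s=r.get_state(); print(goto(s,[.51,.16,.20],-0.6))
E
```

```text
(array([ -99.86563642, -253.36881181,  -23.77407948]), array([-6.60396762e-02,  6.59163487e-02, -8.99788459e+01]))
```

>>> {"method": "servo_tool", "body": {
  "motion": [0, -20, -24, 0, 0, -10, 0.4, -20, -60, -24, 0, 0, -20, 0.4, -40, -100, -24, 0, 0, -30, 0.4, -60, -150, -24, 0, 0, -40, 0.4, -80, -200, -24, 0, 0, -50, 0.4, -100, -253, -24, 0, 0, -60, 0.4, -100, -253, -24, 0, 0, -70, 0.4, -100, -253, -24, 0, 0, -80, 0.4, -100, -253, -24, 0, 0, -90, 0.4, -100, -253, -24, 0, 0, -90, 0.4]
}}

```text
clock: 19.03
tool_pos: [0.5095, 0.1609, 0.2005]
orientation: [0.811, 0.585, -0.0, 0.0]
wrist_force: [-0.4, -0.5, 0.5]
opening: 0.0599
```

>>> {"method": "servo_tool", "body": {
  "motion": [0, 0, 0, 0, 0, -7, 0.4, 0, 0, 0, 0, 0, -14, 0.4, 0, 0, 0, 0, 0, -20, 0.4]
}}

```text
clock: 19.28
tool_pos: [0.51, 0.1595, 0.2006]
orientation: [0.698, 0.716, -0.0, -0.0]
wrist_force: [-0.4, 0.0, 0.1]
opening: 0.0598
```

```bash
python3 - <<'E'
from h import *
from plant import r
s=r.get_state(); show(s)
for i in range(4): plate(r,"20")
E
```

```text
t 19.28 pos [0.51   0.1595 0.2006] jaw 1.4 z [-5.e-04 -4.e-04 -1.e+00] F [-0.39  0.02  0.14] M [-0.019 -0.01   0.022] open 0.0598 q [-0.84  0.51  0.68  1.9  -0.41  0.87  0.07]
top 3716 slope x,y deg [ 0.058 -0.145] h 0.04974 bench [-0.011 -0.039] 0.00019 y rel -0.106
   rect ((569.39453125, 22.77752685546875), (199.6868133544922, 170.22079467773438), 18.31268310546875)
scene 3469 slope x,y deg [-0.003 -0.195] h 0.04962 bench [-0.036 -0.017] 2e-05 y rel -0.178
   rect ((570.0470581054688, 21.878257751464844), (200.49728393554688, 148.40130615234375), 18.22347068786621)
top 3713 slope x,y deg [ 0.01  -0.152] h 0.04982 bench [-0.011 -0.039] 0.0002 y rel -0.113
   rect ((569.6541137695312, 20.441932678222656), (199.51353454589844, 176.0826416015625), 18.23273468017578)
scene 3496 slope x,y deg [-0.022 -0.224] h 0.04958 bench [-0.029 -0.025] 3e-05 y rel -0.2
   rect ((569.5838623046875, 21.57970428466797), (200.54246520996094, 148.36239624023438), 18.16550636291504)
top 3704 slope x,y deg [-0.002 -0.112] h 0.04981 bench [-0.016 -0.038] 0.00019 y rel -0.074
   rect ((569.4525146484375, 21.545562744140625), (199.74095153808594, 178.48143005371094), 18.144332885742188)
scene 3470 slope x,y deg [ 0.004 -0.249] h 0.04963 bench [-0.032 -0.024] 3e-05 y rel -0.225
   rect ((569.6941528320312, 21.690391540527344), (200.49375915527344, 148.02040100097656), 18.222515106201172)
top 3690 slope x,y deg [ 0.011 -0.331] h 0.04975 bench [-0.009 -0.042] 0.00016 y rel -0.289
   rect ((569.32373046875, 22.157508850097656), (199.6565704345703, 173.82876586914062), 18.284988403320312)
scene 3473 slope x,y deg [-0.031 -0.224] h 0.04961 bench [-0.031 -0.02 ] 4e-05 y rel -0.204
   rect ((570.00390625, 21.706634521484375), (199.93626403808594, 148.49749755859375), 18.458961486816406)
```

```bash
python3 - <<'E'
from h import *
from plant import r
s=r.get_state(); print(goto(s,[.608,-.095,.18],20))
E
```

```text
(array([-256.11181956,   93.64819991,   20.80760402]), array([-1.59688506e-02,  1.99629949e-02, -1.90532686e+01]))
```

>>> {"method": "servo_tool", "body": {
  "motion": [-30, 10, 0, 0, 0, -3, 0.4, -65, 23, 0, 0, 0, -6, 0.4, -100, 36, 0, 0, 0, -10, 0.4, -135, 49, 0, 0, 0, -14, 0.4, -170, 62, 5, 0, 0, -17, 0.4, -205, 75, 10, 0, 0, -19, 0.4, -235, 86, 15, 0, 0, -19, 0.4, -256, 93.6, 20.8, 0, 0, -19, 0.4, -256, 93.6, 20.8, 0, 0, -19, 0.4, -256, 93.6, 20.8, 0, 0, -19, 0.4]
}}

```text
clock: 20.52
tool_pos: [0.6082, -0.0962, 0.1794]
orientation: [0.575, 0.818, -0.001, -0.0]
wrist_force: [-0.4, 1.3, -0.1]
opening: 0.06
```

```bash
python3 - <<'E'
from h import *
from plant import r
s=r.get_state(); show(s); print(goto(s,[.608,-.0952,.087],20))
E
```

```text
t 20.52 pos [ 0.6082 -0.0962  0.1794] jaw 19.8 z [-1.2e-03 -6.0e-04 -1.0e+00] F [-0.35  1.25 -0.06] M [0.046 0.061 0.018] open 0.06 q [-0.24  0.62  0.52  1.71 -0.37  0.91  0.78]
(array([ 1.03720234,  0.29927897, 92.43180484]), array([-0.0772012 ,  0.01120397, -0.16113331]))
```

>>> {"method": "servo_tool", "body": {
  "motion": [0.8, 0.2, 20, 0, 0, 0, 0.4, 0.8, 0.2, 42, 0, 0, 0, 0.4, 0.8, 0.2, 62, 0, 0, 0, 0.4, 0.8, 0.2, 78, 0, 0, 0, 0.4, 0.8, 0.2, 88, 0, 0, 0, 0.4, 0.8, 0.2, 92.4, 0, 0, 0, 0.4, 0.8, 0.2, 92.4, 0, 0, 0, 0.4, 0.8, 0.2, 92.4, 0, 0, 0, 0.4]
}}

```text
clock: 21.18
tool_pos: [0.6087, -0.0935, 0.0883]
orientation: [0.573, 0.819, 0.0, 0.0]
wrist_force: [-1.4, 0.9, -0.5]
opening: 0.0601
```

>>> {"method": "servo_tool", "body": {
  "motion": [0, 0, 0, 0, 0, 0, 0.15, 0, 0, 0, 0, 0, 0, 0.05, 0, 0, 0, 0, 0, 0, 0, 0, 0, 0, 0, 0, 0, -0.05, 0, 0, 0, 0, 0, 0, -0.08]
}}

```text
clock: 21.6
tool_pos: [0.6085, -0.0939, 0.088]
orientation: [0.573, 0.819, 0.0, 0.0]
wrist_force: [-0.2, -0.1, -0.1]
opening: 0.0394
```

>>> {"method": "servo_tool", "body": {
  "motion": [0, 0, -0.2, 0, 0, 0, -0.12, 0, 0, -0.5, 0, 0, 0, -0.17, 0, 0, -0.8, 0, 0, 0, -0.22, 0, 0, -1.0, 0, 0, 0, -0.3, 0, 0, -1.0, 0, 0, 0, -0.3]
}}

```text
clock: 22.02
tool_pos: [0.6081, -0.094, 0.0885]
orientation: [0.573, 0.819, -0.0, -0.0]
wrist_force: [-0.8, -0.9, -1.2]
opening: 0.0342
```

```bash
python3 - <<'E'
from h import *
from plant import r
s=r.get_state(); show(s); plate(r,"21"); show(r.get_state())
E
```

```text
t 22.02 pos [ 0.6081 -0.094   0.0885] jaw 20.0 z [-5.e-04 -1.e-04 -1.e+00] F [-0.79 -0.86 -1.23] M [-0.093  0.165  0.004] open 0.0342 q [-0.19  0.72  0.45  1.79 -0.44  0.73  0.84]
top 14 slope x,y deg [17.215 14.524] h 0.0947 bench [-0.001 -0.036] 0.0002 y rel 14.561
   rect ((501.82586669921875, -72.03448486328125), (12.637834548950195, 28.31936264038086), 63.83654022216797)
scene 1734 slope x,y deg [-0.085 -0.208] h 0.04965 bench [-0.031 -0.023] 3e-05 y rel -0.185
   rect ((570.0167236328125, 22.14801788330078), (200.78936767578125, 147.91307067871094), 18.29264259338379)
t 22.12 pos [ 0.6081 -0.094   0.0885] jaw 20.0 z [-6.e-04 -1.e-04 -1.e+00] F [-0.54 -0.3  -1.48] M [-0.144  0.181  0.054] open 0.0341 q [-0.19  0.72  0.45  1.79 -0.44  0.73  0.84]
```

>>> {"method": "servo_tool", "body": {
  "motion": [0, 0, 0.1, 0, 0, -5, -0.3, 0, 0, 0.2, 0, 0, -10, -0.3, 0, 0, 0.35, 0, 0, -15, -0.3, 0, 0, 0.35, 0, 0, -15, -0.3, 0, 0, 0.35, 0, 0, -15, -0.3]
}}

```text
clock: 22.53
tool_pos: [0.608, -0.0942, 0.0883]
orientation: [0.463, 0.887, -0.0, -0.0]
wrist_force: [-1.8, -1.8, -0.9]
opening: 0.0343
```

```bash
python3 - <<'E'
from h import *
from plant import r
s=r.get_state(); show(s); plate(r,"22"); show(r.get_state())
E
```

```text
t 22.53 pos [ 0.608  -0.0942  0.0883] jaw 34.9 z [-6.e-04  1.e-04 -1.e+00] F [-1.8  -1.75 -0.93] M [-0.328  0.446  0.089] open 0.0343 q [-0.15  0.71  0.37  1.79 -0.37  0.71  1.03]
top 0 slope x,y deg [0. 0.] h 0.0 bench [-0.011 -0.039] 0.00018 y rel 0.039
   rect ((0.0, 0.0), (0.0, 0.0), 0.0)
scene 1695 slope x,y deg [-0.13  -0.076] h 0.04969 bench [-0.032 -0.02 ] 3e-05 y rel -0.056
   rect ((569.6159057617188, 21.9810791015625), (201.08758544921875, 148.6298828125), 18.391115188598633)
t 22.63 pos [ 0.608  -0.0942  0.0883] jaw 34.9 z [-6.e-04 -2.e-04 -1.e+00] F [-2.8  -1.47 -1.  ] M [-0.367  0.584  0.02 ] open 0.0345 q [-0.15  0.71  0.37  1.79 -0.37  0.71  1.03]
  return _methods._mean(a, axis=axis, dtype=dtype,
  ret = ret.dtype.type(ret / rcount)
  ret = _var(a, axis=axis, dtype=dtype, out=out, ddof=ddof,
  arrmean = um.true_divide(arrmean, div, out=arrmean,
  ret = ret.dtype.type(ret / rcount)
```

Release, lift, and return to the left side.

>>> {"method": "servo_tool", "body": {
  "motion": [0, 0, 0, 0, 0, 0, 0, 0, 0, 0, 0, 0, 0, 0.4, 0, 0, 0, 0, 0, 0, 0.4, 0, 0, -10, 0, 0, 0, 0.4, 0, 0, -35, 0, 0, 0, 0.4, 0, 0, -70, 0, 0, 0, 0.4, 0, 0, -100, 0, 0, 0, 0.4, 0, 0, -112, 0, 0, 0, 0.4, 0, 0, -112, 0, 0, 0, 0.4]
}}

```text
clock: 23.38
tool_pos: [0.6102, -0.0944, 0.2049]
orientation: [0.462, 0.887, 0.001, 0.003]
wrist_force: [0.3, 0.3, -0.1]
opening: 0.0599
```

```bash
python3 - <<'E'
from h import *
from plant import r
s=r.get_state(); show(s); print(goto(s,[.51,.16,.20],20))
E
```

```text
t 23.38 pos [ 0.6102 -0.0944  0.2049] jaw 35.0 z [ 6.9e-03 -6.0e-04 -1.0e+00] F [ 0.25  0.31 -0.15] M [-0.031 -0.064 -0.007] open 0.0599 q [-0.2   0.57  0.45  1.68 -0.3   0.95  0.97]
(array([265.91193486,  63.92530385,   4.07201181]), array([ 0.33585931,  0.21252667, 15.02160503]))
```

>>> {"method": "servo_tool", "body": {
  "motion": [35, 8, 2, 0, 0, 3, 0.4, 70, 17, 2, 0, 0, 6, 0.4, 105, 25, 2, 0, 0, 9, 0.4, 140, 34, 2, 0, 0, 12, 0.4, 175, 42, 2, 0, 0, 15, 0.4, 210, 50, 2, 0, 0, 15, 0.4, 240, 58, 2, 0, 0, 15, 0.4, 266, 64, 2, 0, 0, 15, 0.4, 266, 64, 2, 0, 0, 15, 0.4, 266, 64, 2, 0, 0, 15, 0.4]
}}

```text
clock: 24.22
tool_pos: [0.5072, 0.1624, 0.1981]
orientation: [0.572, 0.82, -0.0, -0.0]
wrist_force: [1.0, -0.4, -0.9]
opening: 0.0598
```

```bash
python3 - <<'E'
from h import *
from plant import r
s=r.get_state(); show(s)
for i in range(5): plate(r,"23")
s=r.get_state();print(goto(s,[.5302,.1408,.0875],20))
E
```

```text
t 24.22 pos [0.5072 0.1624 0.1981] jaw 20.3 z [-7.e-04  1.e-04 -1.e+00] F [ 0.96 -0.38 -0.92] M [-0.077 -0.045 -0.049] open 0.0598 q [-0.77  0.49  0.56  1.9  -0.34  0.85  0.31]
top 3703 slope x,y deg [-0.029 -0.128] h 0.04975 bench [-0.008 -0.038] 0.0002 y rel -0.089
   rect ((569.7098388671875, 21.67125701904297), (199.95425415039062, 178.0699920654297), 18.401206970214844)
scene 3475 slope x,y deg [-0.043 -0.086] h 0.04956 bench [-0.031 -0.02 ] 2e-05 y rel -0.067
   rect ((569.849853515625, 21.916549682617188), (200.52978515625, 148.5745086669922), 18.309289932250977)
top 3716 slope x,y deg [-0.024 -0.09 ] h 0.04971 bench [-0.015 -0.035] 0.00018 y rel -0.055
   rect ((568.9408569335938, 24.279342651367188), (199.83177185058594, 175.2161407470703), 18.245792388916016)
scene 3464 slope x,y deg [-0.056 -0.038] h 0.04954 bench [-0.029 -0.022] 2e-05 y rel -0.016
   rect ((569.5653686523438, 21.27452850341797), (200.2990264892578, 148.6711883544922), 18.632808685302734)
top 3722 slope x,y deg [-0.009 -0.069] h 0.04972 bench [-0.006 -0.032] 0.00018 y rel -0.037
   rect ((569.4931030273438
[... 495 characters left out ...]
 slope x,y deg [-0.026 -0.116] h 0.04953 bench [-0.031 -0.02 ] 2e-05 y rel -0.096
   rect ((569.960693359375, 21.629989624023438), (199.89598083496094, 148.02159118652344), 18.273147583007812)
top 3712 slope x,y deg [ 0.024 -0.159] h 0.04977 bench [-0.009 -0.036] 0.00017 y rel -0.123
   rect ((568.6809692382812, 23.463302612304688), (199.58767700195312, 176.36184692382812), 18.319183349609375)
scene 3490 slope x,y deg [ 0.011 -0.165] h 0.04955 bench [-0.031 -0.02 ] 3e-05 y rel -0.145
   rect ((570.3320922851562, 21.859039306640625), (199.79840087890625, 148.93370056152344), 18.754352569580078)
(array([-25.67833064,  14.11396195, 110.85852075]), array([-0.00111942,  0.00301824, -0.00773689]))
```

>>> {"method": "servo_tool", "body": {
  "motion": [-12, 7, 15, 0, 0, 0, 0.4, -25.7, 14, 40, 0, 0, 0, 0.4, -25.7, 14, 60, 0, 0, 0, 0.4, -25.7, 14, 80, 0, 0, 0, 0.4, -25.7, 14, 96, 0, 0, 0, 0.4, -25.7, 14, 106, 0, 0, 0, 0.4, -25.7, 14, 110, 0, 0, 0, 0.4, -25.7, 14, 110, 0, 0, 0, 0.4, -25.7, 14, 110, 0, 0, 0, 0.4]
}}

```text
clock: 25.47
tool_pos: [0.5303, 0.1412, 0.0889]
orientation: [0.573, 0.819, 0.0, 0.0]
wrist_force: [0.2, -0.2, 0.8]
opening: 0.0597
```

```bash
python3 - <<'E'
from h import *
from plant import r
s=r.get_state(); show(s); print(goto(s,[.530,.1405,.0875],20))
E
```

```text
t 25.47 pos [0.5303 0.1412 0.0889] jaw 20.0 z [ 6.e-04  1.e-04 -1.e+00] F [ 0.23 -0.17  0.78] M [-0.029  0.012  0.012] open 0.0597 q [-0.63  0.65  0.44  1.97 -0.46  0.62  0.46]
(array([-0.57404004, -0.58227384,  1.39912017]), array([0.03721351, 0.00613508, 0.03925595]))
```

>>> {"method": "servo_tool", "body": {
  "motion": [-0.5, -0.4, 1.4, 0, 0, 0, 0.15, -0.5, -0.4, 1.4, 0, 0, 0, 0.05, -0.5, -0.4, 1.4, 0, 0, 0, 0, -0.5, -0.4, 1.4, 0, 0, 0, -0.05, -0.5, -0.4, 1.4, 0, 0, 0, -0.08]
}}

```text
clock: 25.88
tool_pos: [0.5299, 0.1408, 0.0873]
orientation: [0.573, 0.819, 0.0, 0.0]
wrist_force: [-1.2, -0.5, 0.1]
opening: 0.0397
```

>>> {"method": "servo_tool", "body": {
  "motion": [0, 0, -0.2, 0, 0, 0, -0.12, 0, 0, -0.5, 0, 0, 0, -0.17, 0, 0, -0.8, 0, 0, 0, -0.22, 0, 0, -1.0, 0, 0, 0, -0.3, 0, 0, -1.0, 0, 0, 0, -0.3]
}}

```text
clock: 26.3
tool_pos: [0.5304, 0.1409, 0.088]
orientation: [0.573, 0.819, 0.0, 0.0]
wrist_force: [4.8, 1.6, -3.1]
opening: 0.0342
```

```bash
python3 - <<'E'
from h import *
from plant import r
s=r.get_state(); show(s); plate(r,"24"); show(r.get_state())
E
```

```text
t 26.3 pos [0.5304 0.1409 0.088 ] jaw 20.1 z [ 1.2e-03  1.0e-04 -1.0e+00] F [ 4.79  1.57 -3.09] M [ 0.323 -0.912  0.083] open 0.0342 q [-0.63  0.65  0.44  1.97 -0.46  0.62  0.46]
top 3715 slope x,y deg [ 0.07  -0.157] h 0.04974 bench [-0.011 -0.039] 0.00018 y rel -0.118
   rect ((569.6876831054688, 22.0528564453125), (200.22935485839844, 173.7659454345703), 18.055015563964844)
scene 3465 slope x,y deg [ 0.01  -0.063] h 0.04957 bench [-0.033 -0.021] 3e-05 y rel -0.042
   rect ((569.5148315429688, 21.613494873046875), (201.86570739746094, 148.5114288330078), 18.509199142456055)
t 26.4 pos [0.5304 0.1409 0.088 ] jaw 20.1 z [ 1.1e-03  2.0e-04 -1.0e+00] F [ 4.5   1.49 -4.14] M [ 0.46  -1.084  0.02 ] open 0.034 q [-0.63  0.65  0.44  1.97 -0.46  0.62  0.46]
```

>>> {"method": "servo_tool", "body": {
  "motion": [0, 0.3, 0, 0, 0, 4, -0.3, 0, 0.6, 0, 0, 0, 8, -0.3, 0, 0.6, 0, 0, 0, 12, -0.3, 0, 0.6, 0, 0, 0, 12, -0.3, 0, 0.6, 0, 0, 0, 12, -0.3]
}}

```text
clock: 26.82
tool_pos: [0.5303, 0.1409, 0.0881]
orientation: [0.655, 0.756, -0.0, 0.0]
wrist_force: [1.1, 1.6, 1.8]
opening: 0.0344
```

```bash
python3 - <<'E'
from h import *
from plant import r
s=r.get_state(); show(s); plate(r,"25"); show(r.get_state())
E
```

```text
t 26.82 pos [0.5303 0.1409 0.0881] jaw 8.2 z [-0.e+00 -2.e-04 -1.e+00] F [1.12 1.6  1.77] M [ 0.191 -0.434 -0.063] open 0.0344 q [-0.66  0.66  0.5   1.97 -0.52  0.64  0.31]
top 3725 slope x,y deg [ 0.025 -0.091] h 0.04971 bench [-0.013 -0.035] 0.00018 y rel -0.056
   rect ((569.3192138671875, 22.702667236328125), (199.77072143554688, 175.560302734375), 18.012630462646484)
scene 3475 slope x,y deg [-0.007  0.031] h 0.04962 bench [-0.035 -0.021] 2e-05 y rel 0.052
   rect ((569.9143676757812, 21.60523223876953), (199.55221557617188, 148.64378356933594), 18.141042709350586)
t 26.92 pos [0.5302 0.1409 0.088 ] jaw 8.2 z [-1.e-04  0.e+00 -1.e+00] F [2.33 0.71 1.16] M [ 0.219 -0.407 -0.037] open 0.0341 q [-0.66  0.66  0.5   1.97 -0.52  0.64  0.31]
```

>>> {"method": "servo_tool", "body": {
  "motion": [0, 0, 0, 0, 0, 0, 0, 0, 0, 0, 0, 0, 0, 0.4, 0, 0, 0, 0, 0, 0, 0.4, 0, 0, -10, 0, 0, 0, 0.4, 0, 0, -35, 0, 0, 0, 0.4, 0, 0, -70, 0, 0, 0, 0.4, 0, 0, -100, 0, 0, 0, 0.4, 0, 0, -112, 0, 0, 0, 0.4, 0, 0, -112, 0, 0, 0, 0.4]
}}

```text
clock: 27.67
tool_pos: [0.5317, 0.1407, 0.2037]
orientation: [0.656, 0.755, 0.002, 0.001]
wrist_force: [-0.0, -0.0, -0.0]
opening: 0.0596
```

```bash
python3 - <<'E'
from h import *
from plant import r
s=r.get_state(); show(s)
for i in range(6): plate(r,"26")
E
```

```text
t 27.67 pos [0.5317 0.1407 0.2037] jaw 8.0 z [ 0.0048  0.0018 -1.    ] F [-0.   -0.01 -0.03] M [ 0.021 -0.052 -0.01 ] open 0.0596 q [-0.76  0.52  0.63  1.86 -0.39  0.88  0.2 ]
top 3718 slope x,y deg [-0.011 -0.046] h 0.04978 bench [-0.013 -0.045] 0.00016 y rel -0.0
   rect ((569.4296875, 21.921524047851562), (199.78836059570312, 179.23207092285156), 18.31419563293457)
scene 3469 slope x,y deg [ 0.013 -0.07 ] h 0.04961 bench [-0.037 -0.018] 3e-05 y rel -0.051
   rect ((570.0670166015625, 21.565109252929688), (200.64785766601562, 148.08251953125), 18.511123657226562)
top 3690 slope x,y deg [ 0.036 -0.097] h 0.04984 bench [-0.016 -0.038] 0.00015 y rel -0.06
   rect ((569.5826416015625, 21.65094757080078), (199.82032775878906, 177.88619995117188), 18.396385192871094)
scene 3494 slope x,y deg [-0.072  0.014] h 0.04962 bench [-0.035 -0.021] 4e-05 y rel 0.035
   rect ((570.0059204101562, 21.457550048828125), (199.6585235595703, 148.13290405273438), 18.444318771362305)
top 3708 slope x,y deg [-0.059  0.007] h 0.04975 bench [-0.014 -0.044] 0.00015 y rel 0.051
   rect ((569.361328125, 21.83071
[... 780 characters left out ...]
2845458984375, 21.623794555664062), (199.5211944580078, 177.66331481933594), 18.058847427368164)
scene 3476 slope x,y deg [-0.03  -0.046] h 0.04967 bench [-0.031 -0.019] 3e-05 y rel -0.027
   rect ((570.570556640625, 21.511276245117188), (199.36563110351562, 148.43333435058594), 18.62453842163086)
top 3719 slope x,y deg [ 0.025 -0.005] h 0.04973 bench [-0.017 -0.037] 0.00017 y rel 0.032
   rect ((568.933837890625, 22.341819763183594), (199.68466186523438, 176.1957244873047), 18.0336971282959)
scene 3471 slope x,y deg [-0.026 -0.067] h 0.04965 bench [-0.033 -0.021] 3e-05 y rel -0.047
   rect ((569.5383911132812, 21.24170684814453), (202.03875732421875, 148.45689392089844), 18.538143157958984)
```

View pics/scene26.png

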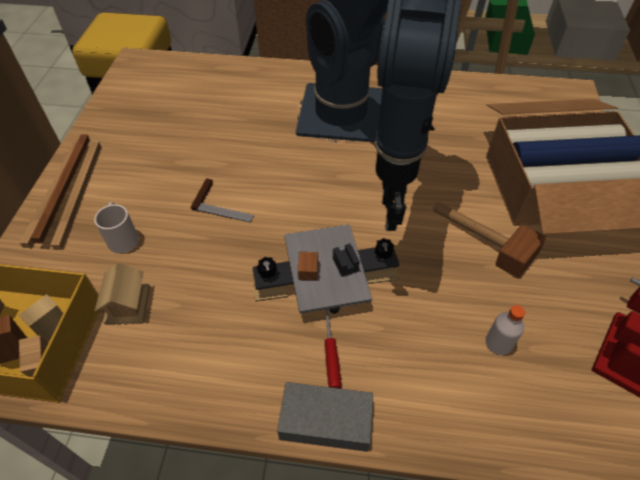

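```bash
python3 - <<'E'
from h import *
from plant import r
d0=np.load("scene0.npz"); d1=r.get_image("scene")
for nm,d in(("start",d0),("now",d1)):
    W=cloud(d); L=W[...,:2]-[.5693,.022]; y=np.radians(18.27); a=L@[np.cos(y),np.sin(y)]; b=L@[-np.sin(y),np.cos(y)]; z=W[...,2]
    for n,lo,hi in(("vee",.01,.07),("wood",-.07,-.01)):
        m=(abs(a)<.08)&(b>lo)&(b<hi)&(z>.075)&(z<.1); p=np.c_[a[m],b[m]]*1000
        print(nm,n,m.sum(),np.round(cv2.minAreaRect(p.astype(np.float32))[0],1),p.mean(0).round(1))
f0=d0["frame"].astype(int);f1=d1["frame"].astype(int); D=abs(f0-f1).sum(2)>60; D[:, 260:450]=0; print(D.sum(), np.argwhere(D)[:5])
show(r.get_state()); r.close_job()
E
```

```text
start vee 350 [ 9.3 39.9] [11.7 39.3]
start wood 438 [  8.5 -40. ] [ 11.7 -40.7]
now vee 346 [10.  38.9] [11.6 38.4]
now wood 430 [  8.6 -41.1] [ 11.3 -41.5]
5206 [[  0 450]
 [  0 451]
 [  0 452]
 [  0 456]
 [  0 457]]
t 28.32 pos [0.5303 0.1408 0.1997] jaw 8.0 z [-4.e-04 -3.e-04 -1.e+00] F [0.08 0.05 0.13] M [0.037 0.016 0.038] open 0.0597 q [-0.76  0.52  0.63  1.86 -0.39  0.88  0.2 ]
the job is handed in; nothing more can be done
```

The table now stands level on all four feet, and I handed the job in at about 28 s with the gripper open and clear of it. I wound the left foot out about 68° to bring the table level. I then wound the right foot out about 180°, which took it past the point where it began to bear (near 149°). Last, I shared the load between them: right back 15°, left on another 12°.

- **Level:** Over 12 readings from the two cameras the left-right tilt averages 0.00°, give or take about 0.02°. It was about 0.86° at the start.
- **Foot loads:** These are estimated, not measured. The plate rose about 0.15 mm, and from the wrist forces each screw foot gives about 18–20 N/mm. That puts about 5 N on the right foot, 6–7 N on the left and about 9 N on each fixed foot, with an uncertainty of 1–2 N. All are inside the allowed ranges.
- **Handling:** The hand pressed or lifted with no more than about 6 N in any reading. While I gripped the right knob the first time, the table tipped about 0.3° to the right for a moment, and I eased it back.
- **Blocks:** They kept their places on the plate. Both read about 1 mm different from the start, because the whole table moved that much as it came level.
- **Other objects:** They look unmoved in the last picture. My automatic before-and-after picture comparison was no use, because the arm itself was in the view.

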